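# Lock a drone's folding rotor arm with its hinge pin

## Task

Swing the drone's folded rotor arm out until it meets its stop, so that the hole in its knuckle lines up with the fork on the hub. Take the square-headed locking pin from the rack and thread it through the knuckles until its collar sits flat on the upper one, then slide the keeper fully over the collar and let go. Do not move the other things on the bench or in the rack.

Things in the scene. Friction and masses are not known exactly. Their poses are not given: they have to be found in the camera images.
- stand: fixed aluminium service stand that carries the drone hub. Origin on the table under the arm's pivot; base plate 14 mm thick (220 x 170 mm), one column under the hub's dark plate. Nothing is under the fork or under the arm's swing but this base plate
- hub: drone hub, fixed on the stand. Origin: arm's pivot on the plate's upper face, 150 mm above the table. z: square to the sloping plate, leans 28 deg from vertical roughly towards the robot; x: uphill, away from the robot; y: level, to the left. Dark plate: x +-65, y -110 to 0, z -30 to 0 mm. On it only the keeper and a 34 mm grey disc, 11 mm high, at x 45, y -85. The fork sticks out in +y
- fork_hole (a point): centre of the hole in the fork's upper knuckle, on its upper face (hub x 0, y +60, z 0); axes as the hub's; the pin goes in along -z. Fork: two flat aluminium knuckles 40 mm wide in x, reaching to y 85, at z -8 to 0 and z -30 to -22, both bored 12 mm; the arm's knuckle goes between them. Open below
- rotor_arm (a joint): angle of the folding rotor arm about the pivot (hub origin, axis hub z), rad. 0: out against a hard stop, pointing along hub +y, its hole in line with the fork's. Starts folded 0.45 to 0.9: at angle q it points along (-sin q, cos q) in hub x, y, i.e. folded downhill towards the robot. Friction (0.25 N m) holds it where it is left
- knuckle_hole (a point): upper mouth of the 12 mm hole in the rotor arm's steel knuckle (34 mm wide, 10 mm thick, at hub z -20 to -10), 60 mm from the pivot; 10 mm under fork_hole when lined up
- rotor_tube (a point): point on the centre line of the arm's black tube, 140 mm from the pivot: a place to push or grip. The tube is 20 mm in diameter, its centre at hub z -15, and runs from 83 to 180 mm from the pivot. A black motor, 42 mm across, hub z -27 to +9 (thin shaft to +21), sits 200 mm from the pivot
- keeper (a joint): travel of the sliding steel keeper along hub +y, m: 0 drawn back, 0.046 its stop, fully over the collar. Starts 0 to 0.008; slides with about 1.5 N, stays where left. A plate 36 mm wide with a 17 mm slot towards the hole; its prongs (hub z 6.5 to 10.5) pass round the seated pin's neck, over its collar. A collar that is not fully down is in its way or above it; closed, it bars the pin's way in
- keeper_knob (a point): top centre of the keeper's upright black knob (24 mm in hub x, 14 mm in hub y, hub z 10.5 to 36.5), at hub x 0, y = -46 mm + the keeper's travel. Push its -y face towards the pin
- lock_pin: locking pin, upright in a rack hole; it alone has a SQUARE head. Origin: tip of its nose; z along the pin to its head. Slick steel shaft (friction about 0.2) 10 mm diameter, 40 mm long, its last 8 mm tapering to 4 mm; collar 24 mm diameter at z 40 to 45; neck 12 mm diameter to z 54; aluminium head 16 x 16 mm (faces along x and y) at z 54 to 86. About 70 g
- pin_collar (a point): centre of the collar's underside (pin z 40); it meets fork_hole when the pin is fully home
- pin_grip (a point): centre of the pin's square head (pin z 70): where to grip it
- rack: fixed grey block 170 x 50 x 50 mm high (x, y, z), origin under its centre, with three 13 mm holes in a row along its x at -55, 0 and +55 mm. The lock pin and two other pieces hang in them upright by their collars; which hangs where varies
- stub_pin: bystander in the rack: short pin with a round 28 mm disc head, its top 77 mm above the table; origin at its tip
- driver: bystander in the rack: slim driver with a round 14 mm handle, its top 99 mm above the table; origin at its tip
- battery: bystander: dark battery pack 140 x 50 x 43 mm, origin under its centre
- tape_roll: bystander: roll of grey tape, 72 mm across, 19 mm high, origin under its centre
- screwdriver: bystander: screwdriver with a black handle lying on the table
- propeller: bystander: black two-blade propeller, 260 mm long, lying flat; origin under its centre
- spare_motor: bystander: black motor standing on the table, 42 mm across, 47 mm high; origin under its centre
- jar: bystander: small closed jar with a white cap, 56 mm across, 70 mm high; origin under its centre
Things that resemble listed ones, but are neither listed nor needed, are in the scene too. What is shaped like the lock_pin but purple or yellow is not meant.

How it is judged:
On the way, in this order (a step that is already met when the one before it is completed fails the run):
1. the rotor arm is swung out to its stop (within 0.05 rad) (value of joint rotor_arm below 0.05 rad), for 0.2 s.
2. the lock pin is through all the knuckles, its collar down on the upper one, arm still out (distance between pin_collar and fork_hole below 0.004 m and angle between the z axis of lock_pin and the z axis of hub, either way round below 0.12 rad and value of joint rotor_arm below 0.05 rad), for 0.2 s.
3. the keeper is slid over the collar (value of joint keeper above 0.04 m), for 0.2 s.
At the end, for the whole second after the job is handed in: The lock pin is home: collar within 4 mm of the fork's upper hole mouth, axis within 0.12 rad of the hole's, at rest (under 0.02 m/s) and let go; the rotor arm is within 0.05 rad of its stop; the keeper has travelled more than 40 of its 46 mm over the collar (all of step 2 and value of joint keeper above 0.04 m and linear speed of lock_pin below 0.02 m/s); the robot touches nothing.
It fails at once if another piece was moved: one in the rack by more than 20 mm, one on the bench by more than 30 mm (distance of any of stub_pin, driver from where it was at the start of the episode above 0.02 m or distance of any of battery, tape_roll, screwdriver, propeller, spare_motor, jar from where it was at the start of the episode above 0.03 m).
It also fails if it takes over 67 s, if anything falls off the work surface, if the arm or the gripper's body presses on something with over 40 N, if the wrist force passes 120 N, or if a joint passes its speed limit or range.

## Robot

A 6-joint arm with a two-finger parallel gripper is mounted at the origin on the work surface. World frame = base frame: x ahead of the robot, y to its left, z up, the work surface at z = 0. Lengths are in m, angles in rad, forces in N, time in s.
With the tool pointing down it reaches from about 0.25 to 0.775 m from the base axis. Payload 4 kg.
Tool frame: the origin (TCP) lies midway between the tips of the shut fingers; the grasp point (between the pads) lies 19 mm behind it; z points along the fingers, y is the direction in which the jaws open and shut (so a half turn about z gives the same grasp; the last joint's range is limited). The gripper opens to 94 mm and grips with 3 to 60 N. Pads are 16 mm wide; open, the fingers measure 119 mm over their backs; the gripper's body (75 mm by 177 mm) begins 78 mm behind the grasp point.
Start: joints at [1.117, 0.087, 1.371, -0, 1.684, -0.103], TCP at [0.189, 0.517, 0.206] pointing down, gripper open.
Joint ranges: [-3.1, 3.1], [-0.76, 2.03], [0.27, 2.55], [-1.08, 4.22], [0.17, 2.65], [-2.57, 2.57]. Speed limits (rad/s): [2.79, 2.79, 3.14, 3.14, 3.14, 3.14].

## Interface

Orientations are given as [roll, pitch, yaw] about the fixed x, y, z axes, in that order (R = Rz(yaw) Ry(pitch) Rx(roll)).
In Python, from bench import robot gives the robot as it stands.
- The arm moves only by the tool servo_tool, never from a script. Its argument "rows" is a list of rows, each a list of 2 entries, a list of its own where there are three numbers: the shift along the tool's x, y, z normalised to -1 to 1, where 1 is 0.08 m, then the turn about the tool's z normalised to -1 to 1, where 1 is pi/2 rad. A call has 1 to 12 rows; each row is the pose to reach, as a shift and turn from the pose commanded when the call began, along the tool's axes at that moment; what a row does not reach only later rows make up. A row lasts 1/12 s, in which the tool goes at most 41.7 mm and 7.16 degrees, less where a joint would pass 70% of its speed; a pose out of reach is approached as far as the arm can. A call with a number of a shift or a turn outside -1 to 1 is refused whole. A call with a gripper value outside its range is refused whole. "grip" is the closure, from -1 (fully open) to 1 (shut), set as the call begins (left out, the last holds). The fingers move at their own pace and stop on an object; the grip force is fixed at half the most. Time passes only in rows, so rows that repeat a pose let the fingers close. It gives the time, the measured TCP pose, the force and the opening at its end, in the units of the state.
- robot.get_obs(): the state, without advancing time (a new reading comes with each control period).
- robot.snapshot(name): name is "scene" or "top"; returns a dict with "pixels" (384x512x3 uint8, red, green, blue), "camera_matrix" (3x3 intrinsics, pixels), "world_from_camera" (4x4, takes a point from camera to world coordinates). Camera axes: x right, y down, z forward; pixel columns grow to the right and rows downward; lengths in m; the calibration is good to about 2 mm. A picture is of the moment at which its call begins. There is no depth.
- robot.close_job(): hands the job in, once; it reports no verdict.
The state is a dict: "time": time; "joint_positions": joint angles; "qvel": joint speeds; "joint_torque": joint torques, N m; "tool_pos": TCP position; "ee_rot": TCP orientation; "wrist_force": force on the tool from outside, world axes, zero at the start; "wrist_torque": the same for the moment, N m; "width": finger opening in m.
Only numpy, scipy, OpenCV 4.12 (cv2) and the standard library are available. Lean on these libraries where they do the work, as an engineer would, in place of code of your own. Each camera call takes 0.05 s, during which the arm holds its last target.

## Working session

There is one attempt and no reset: what is moved stays moved. The work goes in short steps, Python scripts to look and compute and a tool call to move; the robot and the scene stay as the last step left them, time stands still between calls to the robot, and variables do not carry over. Pictures are saved under pics/ and viewed, and the job is handed in when it is done.

Besides the shell and the picture viewer there is one more tool, called after ">>>" by a JSON object that holds its "name" and its "arguments", one argument or row to a line. servo_tool: Moves the arm, as the interface text tells. Its arguments: {"type":"object","properties":{"rows":{"type":"array"},"grip":{"type":"number"}},"required":["rows"]}

```bash
ls; mkdir -p pics
python3 - <<'E'
from bench import robot
import cv2,numpy as np
print(robot.get_obs())
for n in("scene","top"):
    s=robot.snapshot(n); cv2.imwrite(f"pics/{n}0.png",cv2.cvtColor(s["pixels"],cv2.COLOR_RGB2BGR))
    np.savez(f"{n}0.npz",**s); print(n,s["camera_matrix"],s["world_from_camera"])
E
```

```text
pics
{'time': 0.0, 'joint_positions': array([ 1.11687704e+00,  8.79524809e-02,  1.37222750e+00, -5.34312023e-05,
        1.68360147e+00, -1.03091746e-01]), 'qvel': array([ 9.03819762e-04,  1.20258570e-03,  1.67320832e-04, -8.81468633e-05,
        1.24600759e-03,  2.95910262e-04]), 'joint_torque': array([ 2.78221017e-05, -3.40197158e+01, -3.02421677e+01,  7.17030466e-02,
        3.31538462e-02, -1.60053614e-04]), 'tool_pos': array([0.18879871, 0.51599993, 0.20431914]), 'ee_rot': array([-3.13941001e+00, -1.72424416e-04,  2.79075896e+00]), 'wrist_force': array([0.45492489, 0.03361604, 0.54723369]), 'wrist_torque': array([0.00201398, 0.02718182, 0.0089964 ]), 'width': 0.09373675643727504}
scene [[438.87168271   0.         247.62807902]
 [  0.         438.87168271 184.51347316]
 [  0.           0.           1.        ]] [[ 0.65660296  0.6126013  -0.43999114  1.05675084]
 [ 0.75422477 -0.5300545   0.38753996 -0.44499399]
 [ 0.0041882  -0.5863121  -0.81007443  1.11090387]
 [ 0.          0.          0.          1.        ]]
top [[370.66397559   0.         257.52907067]
 [  0.         370.66397559 186.42159914]
 [  0.           0.           1.        ]] [[-0.02043408 -0.99280717  0.11796764  0.41837722]
 [-0.99978986  0.02009818 -0.00403646 -0.00576939]
 [ 0.00163649 -0.11802533 -0.99300924  1.30299205]
 [ 0.          0.          0.          1.        ]]
```

Run:
```python
import cv2
for n in("scene0","top0"):
    i=cv2.imread(f"pics/{n}.png"); cv2.imwrite(f"pics/{n}b.png",cv2.resize(i,(800,600),interpolation=cv2.INTER_CUBIC))
```

```text
(no output)
```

View pics/scene0b.png

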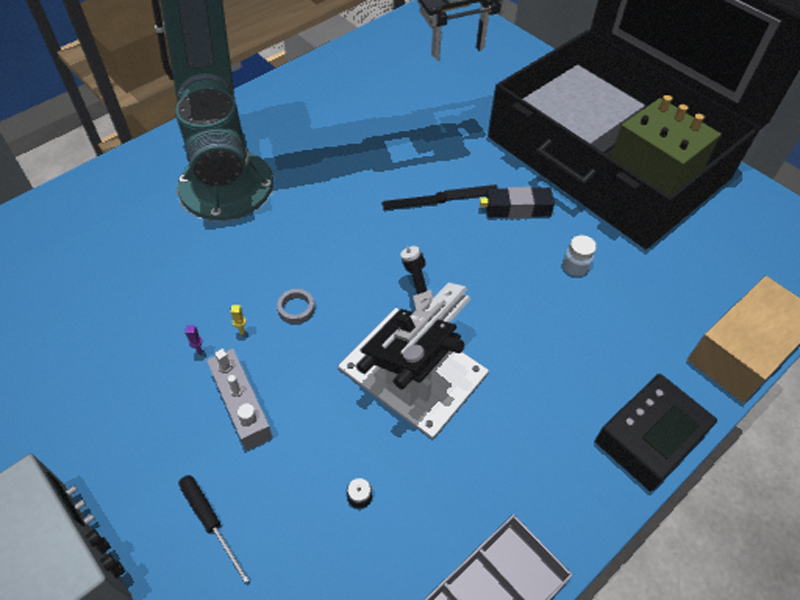

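View pics/top0b.png

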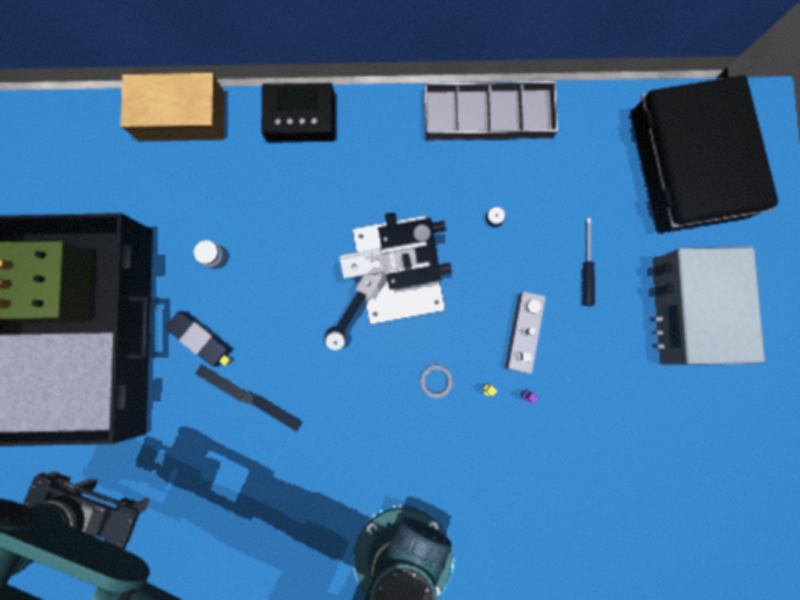

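Run:
```python
import cv2,numpy as np
s=cv2.imread("pics/scene0.png");t=cv2.imread("pics/top0.png")
def c(i,x0,y0,x1,y1,k): return cv2.resize(i[y0:y1,x0:x1],None,fx=k,fy=k,interpolation=cv2.INTER_CUBIC)
cv2.imwrite("pics/hub_s.png",c(s,210,150,325,285,4.4*1))
cv2.imwrite("pics/hub_t.png",c(t,200,130,295,225,6))
cv2.imwrite("pics/rack.png",np.hstack([c(s,110,185,185,290,5.5),c(t,300,180,368,285,5.5)]))
```

```text
(no output)
```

View pics/hub_s.png

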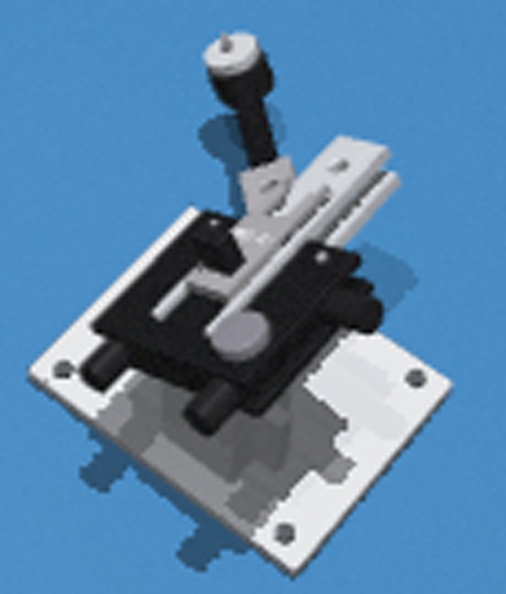

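View pics/hub_t.png

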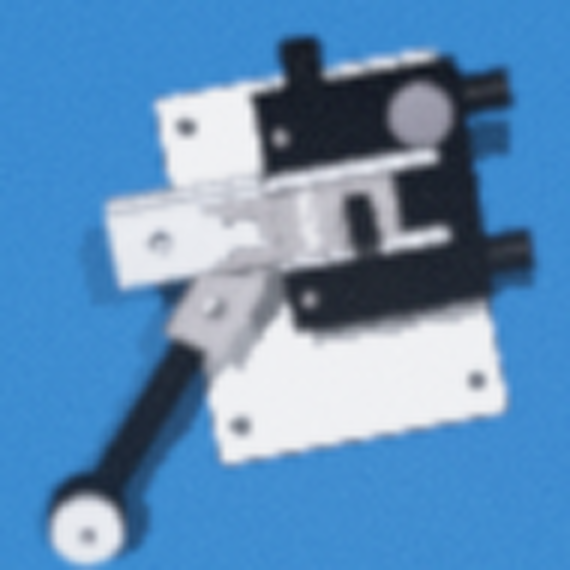

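View pics/rack.png

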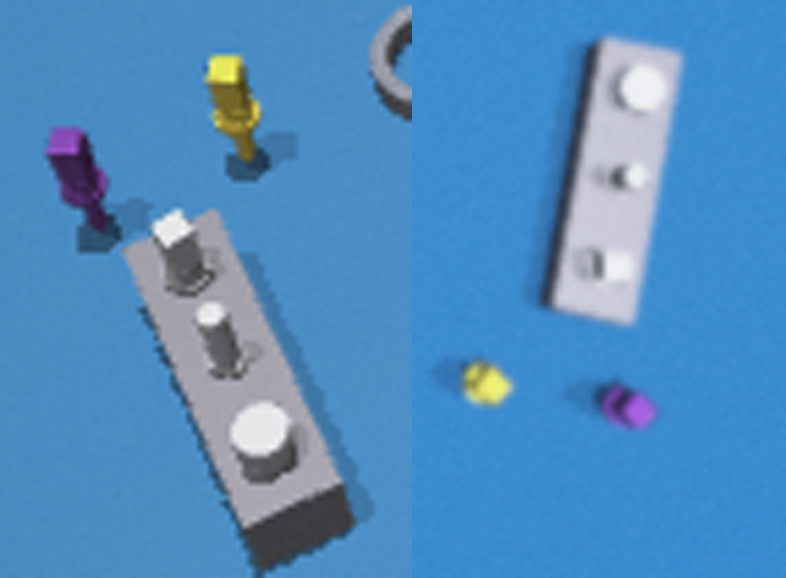

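```bash
cat > h.py <<'E'
import numpy as np,cv2
def load(n): 
    d=np.load(n+".npz"); return d["pixels"],d["camera_matrix"],d["world_from_camera"]
def ray(K,T,p):
    d=T[:3,:3]@np.linalg.solve(K,[p[0],p[1],1.]); return T[:3,3],d
def onz(K,T,p,z):
    o,d=ray(K,T,p); return o+d*(z-o[2])/d[2]
def tri(c1,p1,c2,p2):
    o1,d1=ray(*c1,p1);o2,d2=ray(*c2,p2)
    s=np.linalg.lstsq(np.c_[d1,-d2],o2-o1,rcond=None)[0]
    a,b=o1+s[0]*d1,o2+s[1]*d2; return (a+b)/2,np.linalg.norm(a-b)
def proj(K,T,P):
    q=K@(T[:3,:3].T@(np.asarray(P)-T[:3,3])); return q[:2]/q[2]
def Rhub(yaw):
    c,s=np.cos(yaw),np.sin(yaw);a=np.radians(28)
    Rz=np.array([[c,-s,0],[s,c,0],[0,0,1]])
    return Rz@np.array([[np.cos(a),0,-np.sin(a)],[0,1,0],[np.sin(a),0,np.cos(a)]])
E
python3 - <<'E'
from h import *
ps,Ks,Ts=load("scene0");pt,Kt,Tt=load("top0")
def cr(p,x0,y0,k): return (p[0]/k+x0-.5+.5/k,p[1]/k+y0-.5+.5/k)
S=lambda x,y:cr((x,y),210,150,4.4); T=lambda x,y:cr((x,y),200,130,6)
fs=S(340,165);ft=T(160,241)
print("fork s/t on z.15",onz(Ks,Ts,fs,.15),onz(Kt,Tt,ft,.15),tri((Ks,Ts),fs,(Kt,Tt),ft))
ds=S(243,327);dt=T(420,113)
print("disc",tri((Ks,Ts),ds,(Kt,Tt),dt), "expect z",.15+.045*np.sin(.4887)+.011*np.cos(.4887))
for nm,a,b in [("motor",S(233,50),T(88,527))]:
    print(nm,tri((Ks,Ts),a,(Kt,Tt),b))
# plate corners top
for p in [(155,102),(437,52),(505,410),(222,463)]: print("plate",onz(Kt,Tt,T(*p),.014))
for p in [(28,378),(190,208),(452,383),(293,575)]: print("plateS",onz(Ks,Ts,S(*p),.014))
# rack
RS=lambda x,y:cr((x,y),110,185,5.5); RT=lambda x,y:cr((x-412,y),300,180,5.5)
for nm,a,b in [("lock",RS(175,228),RT(620,266)),("drv",RS(210,314),RT(635,176)),("stub",RS(261,427),RT(641,88))]:
    print(nm,a,b,tri((Ks,Ts),a,(Kt,Tt),b), onz(Kt,Tt,b,.096))
for p in [(606,36),(683,52),(634,325),(552,305)]: print("rackT",onz(Kt,Tt,RT(*p),.05))
for p in [(123,250),(212,210),(343,487),(245,530)]: print("rackS",onz(Ks,Ts,RS(*p),.05))
E
```

```text
fork s/t on z.15 [0.61052012 0.0889644  0.15      ] [0.61019981 0.0869384  0.15      ] (array([0.61057046, 0.08756522, 0.15110597]), np.float64(0.001786862626127235))
disc (array([ 0.66947629, -0.0486872 ,  0.18288418]), np.float64(0.002939671614063521)) expect z 0.180838913806199
motor (array([0.4643946 , 0.13383485, 0.0885029 ]), np.float64(0.002743513495248662))
plate [0.71607571 0.09995666 0.014     ]
plate [ 0.74296059 -0.06748228  0.014     ]
plate [ 0.52926866 -0.10166411  0.014     ]
plate [0.50177647 0.06330177 0.014     ]
plateS [ 0.53716397 -0.10595628  0.014     ]
plateS [0.50602693 0.06125608 0.014     ]
plateS [0.71938328 0.09873185 0.014     ]
plateS [ 0.74848748 -0.06955658  0.014     ]
lock (141.4090909090909, 226.04545454545453) (337.4090909090909, 227.95454545454547) (array([ 0.4220541 , -0.26499422,  0.09586042]), np.float64(0.0034081626848244777)) [ 0.42116085 -0.2664485   0.096     ]
drv (147.77272727272728, 241.6818181818182) (340.1363636363636, 211.5909090909091) (array([ 0.47401261, -0.27735213,  0.09647902]), np.float64(0.0006706678931446905)) [ 0.47386079 -0.27775231  0.096     ]
stub (157.04545454545453, 262.2272727272727) (341.2272727272727, 195.5909090909091) (array([ 0.52787709, -0.28865814,  0.07495975]), np.float64(0.00010926093627142849)) [ 0.5260288  -0.28376469  0.096     ]
rackT [ 0.56287773 -0.27420576  0.05      ]
rackT [ 0.55195094 -0.32140123  0.05      ]
rackT [ 0.38541258 -0.28327207  0.05      ]
rackT [ 0.39850311 -0.23383913  0.05      ]
rackS [ 0.38822111 -0.28226246  0.05      ]
rackS [ 0.39786658 -0.23536968  0.05      ]
rackS [ 0.56636686 -0.27321214  0.05      ]
rackS [ 0.55413176 -0.32037875  0.05      ]
```

```bash
cat >> h.py <<'E'
HY=0.171; RH=Rhub(HY); FORK=np.array([.6105,.0876,.150]); PIV=FORK-RH@[0,.06,0]
def hub(x,y,z): return PIV+RH@(np.array([x,y,z])/1000.)
from scipy.spatial.transform import Rotation as Ro
def rel(tcp,rpy,target):
    """shift in units (1=.08m) in tool axes"""
    return Ro.from_euler('xyz',rpy).as_matrix().T@(np.asarray(target)-tcp)/.08
E
python3 - <<'E'
from h import *
from bench import robot
o=robot.get_obs();p=np.array([.189,.517,.206]);r=o["ee_rot"]
a=hub(-128,66,-15)-[0,0,.014]
print("start",a, "above",a+[0,0,.1]); 
print("rel above",rel(p,r,np.r_[a[:2],.206]))
e=hub(0,140,-15); print("tube end",e)
b=e-RH@[1,0,0]*np.array([1,1,0])*.018; print(b)
ps,Ks,Ts=load("scene0");pt,Kt,Tt=load("top0")
# predicted pixels check
for n,P in [("knob",hub(0,-46,36.5)),("fork",hub(0,60,0)),("forkcorner",hub(-20,85,0)),("motor",hub(-200*np.sin(.852),200*np.cos(.852),9))]:
    print(n,(proj(Ks,Ts,P)-[210,150])*4.4,(proj(Kt,Tt,P)-[200,130])*6)
# head face corners
def cr(p,x0,y0,k): return (p[0]/k+x0-.5+.5/k,p[1]/k+y0-.5+.5/k)
q=[onz(Ks,Ts,cr(c,110,185,5.5),.096) for c in [(152,228),(178,211),(197,230),(170,247)]]
for i in range(4):
    d=(q[(i+1)%4]-q[i])[:2]; print(np.degrees(np.arctan2(d[1],d[0])),np.linalg.norm(d))
E
```

```text
start [0.50504941 0.07547892 0.06266343] above [0.50504941 0.07547892 0.16266343]
rel above [-5.60621329 -3.82586216  0.00646711]
tube end [0.60382594 0.16763154 0.13675579]
[0.58816468 0.16492705 0.13675579]
knob [208.19797383 232.42684338] [361.25846987 221.26406767]
fork [336.6720459 164.4672349] [156.23325159 237.96028457]
forkcorner [336.34345058 133.43256113] [117.14725083 282.1877743 ]
motor [229.21649347  47.83041856] [ 81.7298019  525.41077809]
89.44248420775118 0.014790981772232242
4.0717409048586175 0.015118577015171393
-92.01667448980865 0.015091334666269957
-176.95429192727957 0.014714052634783297
```

>>> {"name": "servo_tool", "arguments": {
  "rows": [
    [[-0.5, -0.34, 0], -0.08],
    [[-1, -0.68, 0], -0.16],
    [[-1, -0.68, 0], -0.24],
    [[-1, -0.68, 0], -0.332],
    [[-1, -0.68, 0], -0.332]
  ],
  "grip": 1
}}

```text
time: 0.52
tool_pos: [0.2461, 0.4367, 0.2051]
ee_rot: [-3.141, -0.0, -2.969]
wrist_force: [0.7, -0.0, 0.6]
width: 0.0638
```

Run:
```python
from h import *
from bench import robot
o=robot.get_obs();print(o["tool_pos"],o["ee_rot"],o["width"]);print(rel(o["tool_pos"],o["ee_rot"],[.505,.0755,.206]))
```

```text
[0.24611933 0.43666926 0.20508291] [-3.14104130e+00 -4.93347257e-04 -2.96851202e+00] 0.06382746006465898
[-2.4101559  -5.00446683 -0.00989339]
```

>>> {"name": "servo_tool", "arguments": {
  "rows": [
    [[-0.24, -0.5, 0], 0],
    [[-0.48, -1, 0], 0]
  ]
}}

```text
time: 0.68
tool_pos: [0.2931, 0.3699, 0.2047]
ee_rot: [-3.141, -0.001, -2.966]
wrist_force: [0.9, -0.3, -0.5]
width: 0.0509
```

>>> {"name": "servo_tool", "arguments": {
  "rows": [
    [[-0.24, -0.5, 0], 0],
    [[-0.48, -1, 0], 0]
  ]
}}

```text
time: 0.85
tool_pos: [0.3423, 0.3006, 0.205]
ee_rot: [-3.141, -0.001, -2.969]
wrist_force: [-0.1, -0.2, 0.1]
width: 0.0375
```

>>> {"name": "servo_tool", "arguments": {
  "rows": [
    [[-0.24, -0.5, 0], 0],
    [[-0.48, -1, 0], 0]
  ]
}}

```text
time: 1.02
tool_pos: [0.3908, 0.2324, 0.2051]
ee_rot: [3.142, -0.0, -2.97]
wrist_force: [1.6, 0.7, 0.4]
width: 0.0242
```

>>> {"name": "servo_tool", "arguments": {
  "rows": [
    [[-0.24, -0.5, 0], 0],
    [[-0.48, -1, 0], 0]
  ]
}}

```text
time: 1.18
tool_pos: [0.4391, 0.1644, 0.2052]
ee_rot: [3.141, -0.0, -2.971]
wrist_force: [0.6, 1.1, -0.1]
width: 0.0103
```

>>> {"name": "servo_tool", "arguments": {
  "rows": [
    [[-0.24, -0.5, 0], 0],
    [[-0.48, -1, 0], 0],
    [[-0.48, -1, 0], 0],
    [[-0.48, -1, 0], 0]
  ]
}}

```text
time: 1.52
tool_pos: [0.4907, 0.0919, 0.2044]
ee_rot: [3.141, -0.002, -2.976]
wrist_force: [0.4, -0.0, 0.1]
width: 0.0004
```

Run:
```python
from h import *
from bench import robot
o=robot.get_obs();print(o["tool_pos"],o["ee_rot"],o["width"]);print(rel(o["tool_pos"],o["ee_rot"],[.505,.0755,.065]))
s=robot.snapshot("top"); cv2.imwrite("pics/t1.png",cv2.resize(s["pixels"][100:260,150:350,::-1],None,fx=4,fy=3.7))
s=robot.snapshot("scene"); cv2.imwrite("pics/s1.png",cv2.resize(s["pixels"][80:300,180:380,::-1],None,fx=2.7,fy=2.7))
```

```text
[0.49067062 0.09190379 0.2044118 ] [ 3.14135042e+00 -2.07468818e-03 -2.97552260e+00] 0.0003879248549467175
[-0.14637222 -0.23225786  1.7422913 ]
```

View pics/s1.png

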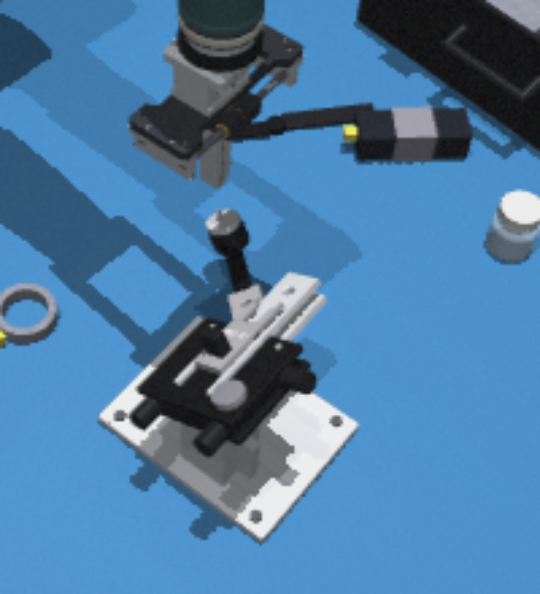

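>>> {"name": "servo_tool", "arguments": {
  "rows": [
    [[-0.15, -0.25, 0], 0],
    [[-0.15, -0.25, 0.4], 0],
    [[-0.15, -0.25, 0.8], 0]
  ]
}}

```text
time: 1.87
tool_pos: [0.5068, 0.0779, 0.1434]
ee_rot: [-3.141, 0.007, -2.969]
wrist_force: [0.2, 0.5, -0.9]
width: 0.0003
```

>>> {"name": "servo_tool", "arguments": {
  "rows": [
    [[0, 0, 0.4], 0],
    [[0, 0, 0.8], 0],
    [[0, 0, 0.93], 0],
    [[0, 0, 0.93], 0],
    [[0, 0, 0.93], 0]
  ]
}}

```text
time: 2.28
tool_pos: [0.5052, 0.0775, 0.0679]
ee_rot: [3.141, 0.0, -2.969]
wrist_force: [1.1, 0.7, 1.1]
width: 0.0002
```

Run:
```python
from h import *
from bench import robot
o=robot.get_obs();print(o["tool_pos"],o["wrist_force"])
e=hub(0,140,-15)-[0,0,.014]-RH@[1,0,0]*np.array([1,1,0])*.018
print(rel(o["tool_pos"],o["ee_rot"],e),e)
```

```text
[0.50518841 0.07750768 0.06789828] [1.08589578 0.7298039  1.05056719]
[-1.20983314  0.89846027 -0.68495207] [0.58816468 0.16492705 0.12275579]
```

>>> {"name": "servo_tool", "arguments": {
  "rows": [
    [[-0.08, 0.06, -0.045], 0],
    [[-0.16, 0.12, -0.09], 0],
    [[-0.24, 0.18, -0.135], 0],
    [[-0.32, 0.24, -0.18], 0],
    [[-0.4, 0.3, -0.225], 0],
    [[-0.48, 0.36, -0.27], 0],
    [[-0.56, 0.42, -0.315], 0],
    [[-0.64, 0.48, -0.36], 0],
    [[-0.72, 0.54, -0.405], 0],
    [[-0.8, 0.6, -0.45], 0],
    [[-0.8, 0.6, -0.45], 0]
  ]
}}

```text
time: 3.2
tool_pos: [0.5625, 0.1357, 0.1044]
ee_rot: [3.141, 0.004, -2.97]
wrist_force: [-1.5, -1.6, -0.6]
width: 0.0006
```

Run:
```python
from h import *
from bench import robot
o=robot.get_obs();print(o["tool_pos"],o["wrist_force"])
e=hub(0,140,-15)-[0,0,.014]-RH@[1,0,0]*np.array([1,1,0])*.018
print(rel(o["tool_pos"],o["ee_rot"],e),e)
s=robot.snapshot("scene"); cv2.imwrite("pics/s2.png",cv2.resize(s["pixels"][80:300,180:380,::-1],None,fx=2.7,fy=2.7))
```

```text
[0.56253839 0.13572905 0.10435176] [-1.51238692 -1.55007752 -0.57406231]
[-0.37878656  0.30523483 -0.22823832] [0.58816468 0.16492705 0.12275579]
```

View pics/s2.png

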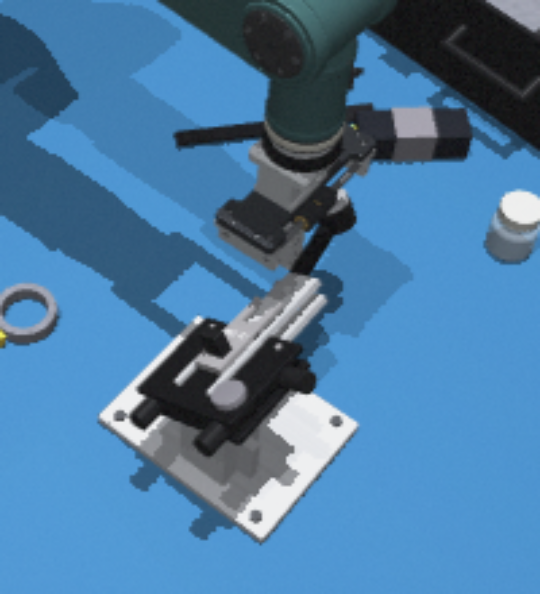

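>>> {"name": "servo_tool", "arguments": {
  "rows": [
    [[-0.08, 0.065, -0.05], 0],
    [[-0.16, 0.13, -0.1], 0],
    [[-0.23, 0.19, -0.14], 0],
    [[-0.3, 0.25, -0.18], 0],
    [[-0.35, 0.29, -0.21], 0],
    [[-0.35, 0.29, -0.21], 0]
  ]
}}

```text
time: 3.75
tool_pos: [0.5847, 0.1635, 0.1205]
ee_rot: [3.14, 0.001, -2.97]
wrist_force: [-2.2, 0.1, 0.2]
width: 0.0005
```

>>> {"name": "servo_tool", "arguments": {
  "rows": [
    [[-0.03, 0, -0.015], 0],
    [[-0.06, 0, -0.03], 0],
    [[-0.06, 0, -0.03], 0]
  ]
}}

```text
time: 4.0
tool_pos: [0.5847, 0.1635, 0.1206]
ee_rot: [3.139, -0.01, -2.97]
wrist_force: [-9.5, -0.5, 0.8]
width: 0.0007
```

>>> {"name": "servo_tool", "arguments": {
  "rows": [
    [[-0.03, 0, -0.015], 0],
    [[-0.03, 0, -0.015], 0],
    [[-0.03, 0, -0.015], 0]
  ]
}}

```text
time: 4.25
tool_pos: [0.5847, 0.1635, 0.1206]
ee_rot: [3.14, -0.016, -2.97]
wrist_force: [-13.1, -1.0, -1.0]
width: 0.0005
```

Run:
```python
from h import *
from bench import robot
o=robot.get_obs();print(o["tool_pos"],o["wrist_force"])
s=robot.snapshot("scene"); cv2.imwrite("pics/s3.png",cv2.resize(s["pixels"][120:280,200:350,::-1],None,fx=3.7,fy=3.7))
print(proj(s["camera_matrix"],s["world_from_camera"],hub(0,200,9)))
```

```text
[0.58474242 0.16350316 0.12062285] [-13.06093043  -1.04808585  -1.03834869]
[314.80190129 153.78486595]
```

View pics/s3.png

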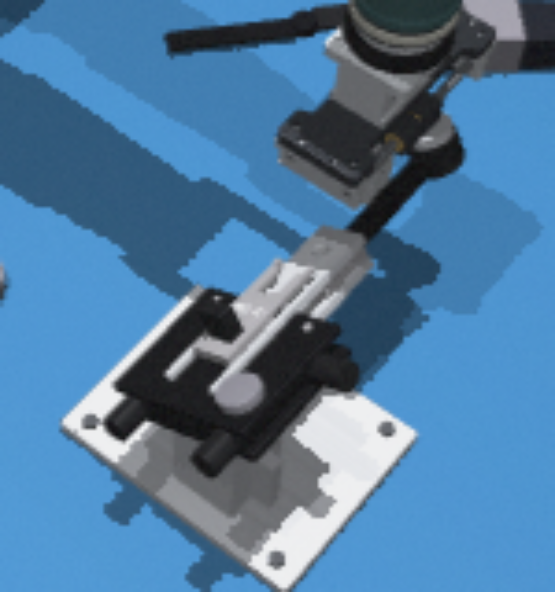

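>>> {"name": "servo_tool", "arguments": {
  "rows": [
    [[0.2, 0, 0], 0],
    [[0.5, 0, -0.2], 0],
    [[0.7, 0, -0.6], 0],
    [[0.8, 0, -1], 0],
    [[0.8, 0, -1], 0]
  ],
  "grip": -0.06
}}

```text
time: 4.72
tool_pos: [0.5306, 0.1535, 0.2123]
ee_rot: [3.14, 0.016, -2.97]
wrist_force: [1.6, 0.2, 0.7]
width: 0.0304
```

Run:
```python
from h import *
from bench import robot
o=robot.get_obs();print(o["tool_pos"],o["wrist_force"],o["ee_rot"])
print(rel(o["tool_pos"],o["ee_rot"],[.4215,-.2655,.16]))
s=robot.snapshot("scene"); cv2.imwrite("pics/s4.png",cv2.resize(s["pixels"][120:280,200:350,::-1],None,fx=3.7,fy=3.7))
s=robot.snapshot("top"); cv2.imwrite("pics/t4.png",cv2.resize(s["pixels"][120:230,190:310,::-1],None,fx=5,fy=5))
```

```text
[0.53058844 0.15353536 0.21232994] [1.55516092 0.16894372 0.69595469] [ 3.14036522  0.01611477 -2.97035429]
[ 2.24647197 -4.92972723  0.61195427]
```

View pics/s4.png

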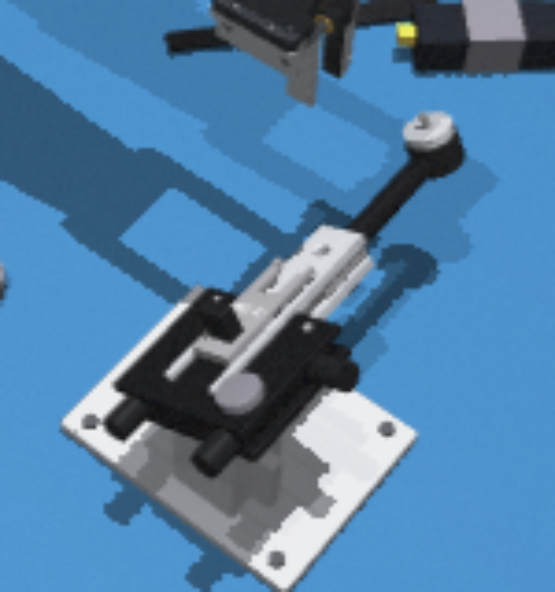

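View pics/t4.png

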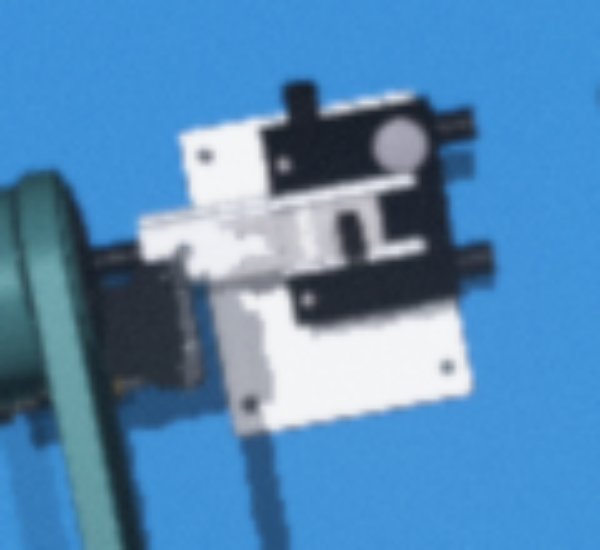

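>>> {"name": "servo_tool", "arguments": {
  "rows": [
    [[0.22, -0.49, 0], 0],
    [[0.44, -0.98, 0], 0]
  ]
}}

```text
time: 4.98
tool_pos: [0.507, 0.0725, 0.2015]
ee_rot: [3.141, -0.002, -2.966]
wrist_force: [1.6, -0.9, 0.1]
width: 0.0491
```

>>> {"name": "servo_tool", "arguments": {
  "rows": [
    [[0.22, -0.49, 0], 0],
    [[0.45, -0.98, 0], 0]
  ]
}}

```text
time: 5.15
tool_pos: [0.4852, -0.0098, 0.2015]
ee_rot: [3.141, -0.002, -2.969]
wrist_force: [1.5, -0.7, 0.6]
width: 0.0498
```

>>> {"name": "servo_tool", "arguments": {
  "rows": [
    [[0.22, -0.49, 0], 0],
    [[0.45, -0.98, 0], 0]
  ]
}}

```text
time: 5.32
tool_pos: [0.4637, -0.0908, 0.2016]
ee_rot: [3.14, -0.001, -2.97]
wrist_force: [0.7, -0.2, -0.1]
width: 0.0498
```

>>> {"name": "servo_tool", "arguments": {
  "rows": [
    [[0.22, -0.49, 0], 0],
    [[0.45, -0.98, 0], 0]
  ]
}}

```text
time: 5.48
tool_pos: [0.4423, -0.1715, 0.2017]
ee_rot: [3.14, -0.001, -2.971]
wrist_force: [1.5, 0.1, -0.3]
width: 0.0498
```

>>> {"name": "servo_tool", "arguments": {
  "rows": [
    [[0.22, -0.49, 0], 0.07],
    [[0.45, -0.98, 0], 0.12],
    [[0.45, -0.98, 0], 0.12],
    [[0.45, -0.98, 0], 0.12],
    [[0.45, -0.98, 0], 0.12]
  ]
}}

```text
time: 5.9
tool_pos: [0.4209, -0.2528, 0.202]
ee_rot: [3.139, -0.001, 3.124]
wrist_force: [-1.2, -0.6, -0.5]
width: 0.0497
```

Run:
```python
from h import *
from bench import robot
o=robot.get_obs();print(o["tool_pos"],o["wrist_force"],o["ee_rot"],o["width"])
print(rel(o["tool_pos"],o["ee_rot"],[.4215,-.2655,.061]))
s=robot.snapshot("scene"); np.savez("scene5.npz",**s);cv2.imwrite("pics/s5.png",cv2.resize(s["pixels"][140:290,80:230,::-1],None,fx=4,fy=4,interpolation=cv2.INTER_CUBIC))
```

```text
[ 0.42088161 -0.25282509  0.20201158] [-1.21477227 -0.56397496 -0.54028965] [ 3.13922366e+00 -1.16836932e-03  3.12377339e+00] 0.049720671877648254
[-0.0126111  -0.16244871  1.76225127]
```

View pics/s5.png

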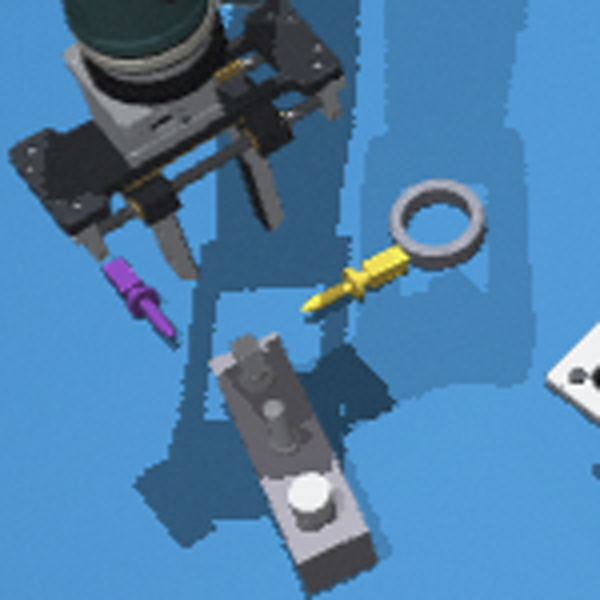

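>>> {"name": "servo_tool", "arguments": {
  "rows": [
    [[-0.01, -0.16, 0.2], 0],
    [[-0.01, -0.16, 0.6], 0],
    [[-0.01, -0.16, 0.9], 0],
    [[-0.01, -0.16, 0.9], 0]
  ]
}}

```text
time: 6.28
tool_pos: [0.4194, -0.2619, 0.1255]
ee_rot: [3.134, -0.008, 3.127]
wrist_force: [-0.9, 0.6, -0.8]
width: 0.0498
```

>>> {"name": "servo_tool", "arguments": {
  "rows": [
    [[0, 0, 0.2], 0],
    [[0, 0, 0.4], 0],
    [[0, 0, 0.6], 0],
    [[0, 0, 0.8], 0],
    [[0, 0, 0.85], 0],
    [[0, 0, 0.85], 0]
  ]
}}

```text
time: 6.78
tool_pos: [0.4217, -0.2646, 0.0632]
ee_rot: [3.14, -0.001, 3.126]
wrist_force: [-0.9, 0.8, 0.5]
width: 0.0497
```

Run:
```python
from h import *
from bench import robot
o=robot.get_obs();print(o["tool_pos"],o["wrist_force"],o["ee_rot"],o["width"])
s=robot.snapshot("scene"); np.savez("scene6.npz",**s);cv2.imwrite("pics/s6.png",cv2.resize(s["pixels"][190:290,100:200,::-1],None,fx=6,fy=6,interpolation=cv2.INTER_CUBIC))
s=robot.snapshot("top"); cv2.imwrite("pics/t6.png",cv2.resize(s["pixels"][170:270,290:390,::-1],None,fx=6,fy=6,interpolation=cv2.INTER_CUBIC))
```

```text
[ 0.42165525 -0.26464278  0.0632019 ] [-0.8517887   0.80522859  0.45326459] [ 3.14031832e+00 -1.09796471e-03  3.12602712e+00] 0.04974370454171438
```

View pics/s6.png

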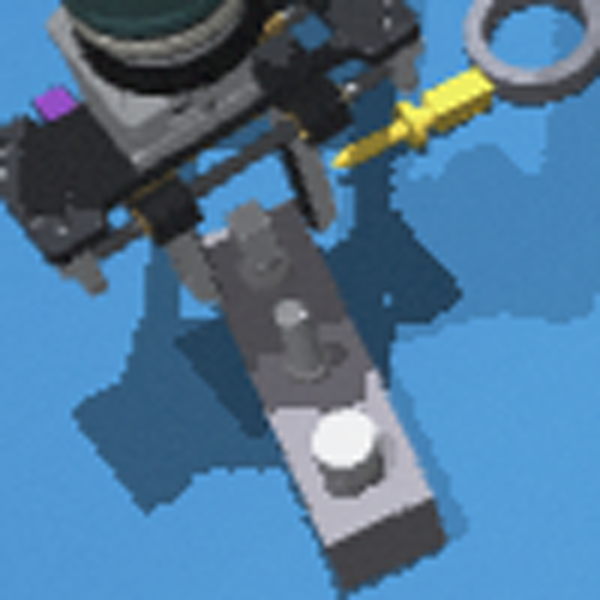

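>>> {"name": "servo_tool", "arguments": {
  "rows": [
    [[0, 0, 0.02], 0],
    [[0, 0, 0.02], 0],
    [[0, 0, 0.02], 0],
    [[0, 0, 0.02], 0],
    [[0, 0, 0.02], 0],
    [[0, 0, 0.02], 0],
    [[0, 0, 0.02], 0],
    [[0, 0, 0.02], 0]
  ],
  "grip": 1
}}

```text
time: 7.55
tool_pos: [0.4215, -0.2662, 0.0621]
ee_rot: [-3.142, 0.0, 3.124]
wrist_force: [-0.4, 0.7, 2.2]
width: 0.0156
```

>>> {"name": "servo_tool", "arguments": {
  "rows": [
    [[0, 0, -0.2], 0],
    [[0, 0, -0.5], 0],
    [[0, 0, -0.8], 0],
    [[0, 0, -1], 0],
    [[0, 0, -1], 0]
  ]
}}

```text
time: 7.97
tool_pos: [0.4233, -0.2676, 0.146]
ee_rot: [-3.137, 0.006, 3.124]
wrist_force: [0.8, -0.3, -1.1]
width: 0.0159
```

>>> {"name": "servo_tool", "arguments": {
  "rows": [
    [[0, 0, -0.4], 0],
    [[0, 0, -0.8], 0],
    [[0, 0, -1], 0],
    [[0, 0, -1], 0]
  ]
}}

```text
time: 8.3
tool_pos: [0.4228, -0.2672, 0.2252]
ee_rot: [-3.137, 0.006, 3.124]
wrist_force: [0.1, -1.1, -1.0]
width: 0.0153
```

Run:
```python
from h import *
from bench import robot
o=robot.get_obs();print(o["tool_pos"],o["wrist_force"],o["ee_rot"],o["width"])
s=robot.snapshot("scene"); np.savez("scene7.npz",**s);cv2.imwrite("pics/s7.png",cv2.resize(s["pixels"][150:290,80:220,::-1],None,fx=4.2,fy=4.2,interpolation=cv2.INTER_CUBIC))
s=robot.snapshot("top"); np.savez("top7.npz",**s)
print(rel(o["tool_pos"],o["ee_rot"],[FORK[0],FORK[1],.223]))
```

```text
[ 0.42284394 -0.26721875  0.22522703] [ 0.07627994 -1.09179864 -0.96845981] [-3.13738361  0.00550914  3.12377466] 0.015272081511103743
[-2.26611783  4.47645389  0.02148142]
```

View pics/s7.png

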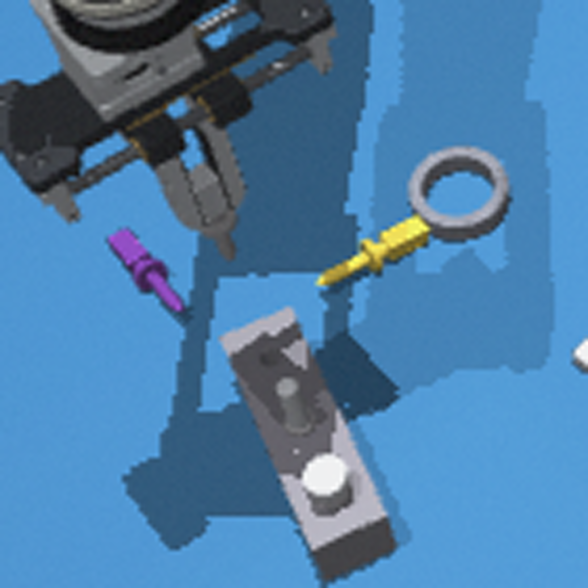

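>>> {"name": "servo_tool", "arguments": {
  "rows": [
    [[0, 0, 0.3], 0],
    [[0, 0, 0.7], 0],
    [[0, 0, 1], 0],
    [[0, 0, 1], 0],
    [[0, 0, 1], 0]
  ]
}}

```text
time: 8.82
tool_pos: [0.4195, -0.2645, 0.1381]
ee_rot: [3.137, -0.006, 3.124]
wrist_force: [0.2, 0.1, 0.4]
width: 0.0159
```

Run:
```python
from h import *
from bench import robot
o=robot.get_obs();print(o["tool_pos"],o["wrist_force"],o["ee_rot"],o["width"])
print(rel(o["tool_pos"],o["ee_rot"],[.4215,-.2662,.0945]))
```

```text
[ 0.4194728  -0.2644836   0.13805521] [0.24506321 0.06920536 0.37258734] [ 3.13659206 -0.00633056  3.12381433] 0.01589323320878961
[-0.02916354 -0.02372255  0.54415462]
```

>>> {"name": "servo_tool", "arguments": {
  "rows": [
    [[0, 0, 0], 0],
    [[0, 0, 0], 0],
    [[0, 0, 0], 0],
    [[0, 0, 0], 0]
  ]
}}

```text
time: 9.15
tool_pos: [0.4222, -0.2667, 0.1434]
ee_rot: [-3.14, 0.002, 3.124]
wrist_force: [0.6, 0.1, -0.9]
width: 0.0155
```

>>> {"name": "servo_tool", "arguments": {
  "rows": [
    [[0, 0, 0.1], 0],
    [[0, 0, 0.2], 0],
    [[0, 0, 0.3], 0],
    [[0, 0, 0.4], 0],
    [[0, 0, 0.5], 0],
    [[0, 0, 0.57], 0],
    [[0, 0, 0.6], 0],
    [[0, 0, 0.6], 0],
    [[0, 0, 0.6], 0],
    [[0, 0, 0.6], 0]
  ]
}}

```text
time: 9.98
tool_pos: [0.4218, -0.2663, 0.0944]
ee_rot: [-3.141, 0.001, 3.124]
wrist_force: [-0.4, -0.7, -0.3]
width: 0.0159
```

>>> {"name": "servo_tool", "arguments": {
  "rows": [
    [[0.06, 0, 0.001], 0],
    [[0.12, 0, 0.006], 0],
    [[0.165, 0, 0.013], 0],
    [[0.214, 0, 0.023], 0],
    [[0.26, 0, 0.037], 0],
    [[0.306, 0, 0.052], 0],
    [[0.35, 0, 0.072], 0],
    [[0.4, 0, 0.095], 0],
    [[0.4, 0, 0.095], 0],
    [[0.4, 0, 0.095], 0]
  ]
}}

```text
time: 10.82
tool_pos: [0.3916, -0.2657, 0.0881]
ee_rot: [-3.14, 0.006, 3.124]
wrist_force: [5.4, 1.4, 2.7]
width: 0.0156
```

Run:
```python
from h import *
from bench import robot
o=robot.get_obs();print(o["tool_pos"],o["wrist_force"],o["ee_rot"],o["width"])
s=robot.snapshot("scene"); np.savez("scene8.npz",**s);cv2.imwrite("pics/s8.png",cv2.resize(s["pixels"][190:270,100:180,::-1],None,fx=7,fy=7,interpolation=cv2.INTER_CUBIC))
```

```text
[ 0.39157748 -0.26569938  0.08805597] [5.43471301 1.35211849 2.7305875 ] [-3.14047389  0.00620113  3.1239049 ] 0.015590388807983404
```

View pics/s8.png

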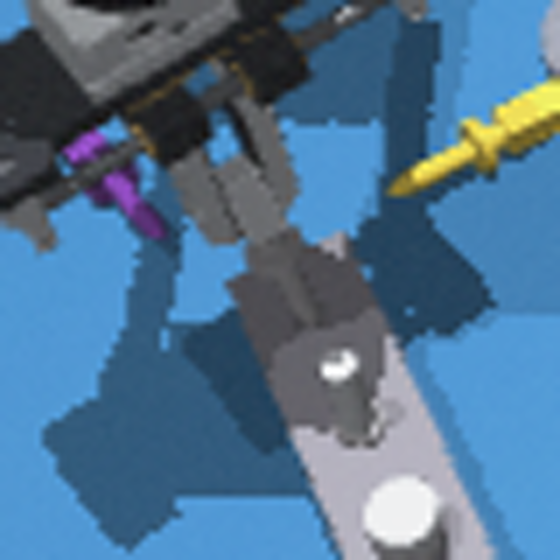

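>>> {"name": "servo_tool", "arguments": {
  "rows": [
    [[0, 0, -0.1], 0],
    [[0, 0, -0.3], 0],
    [[0, 0, -0.6], 0],
    [[0, 0, -1], 0],
    [[0, 0, -1], 0],
    [[0, 0, -1], 0],
    [[0, 0, -1], 0]
  ]
}}

```text
time: 11.45
tool_pos: [0.3886, -0.2654, 0.1654]
ee_rot: [3.141, -0.002, 3.123]
wrist_force: [-0.4, 0.9, -1.6]
width: 0.0158
```

>>> {"name": "servo_tool", "arguments": {
  "rows": [
    [[0, 0, -0.3], 0],
    [[0, 0, -0.6], 0],
    [[0, 0, -0.7], 0],
    [[0, 0, -0.7], 0],
    [[0, 0, -0.7], 0],
    [[0, 0, -0.7], 0]
  ]
}}

```text
time: 11.95
tool_pos: [0.3887, -0.2649, 0.22]
ee_rot: [3.139, -0.003, 3.124]
wrist_force: [-0.7, -0.4, -0.8]
width: 0.0157
```

Run:
```python
from h import *
from bench import robot
o=robot.get_obs();print(o["tool_pos"],o["wrist_force"],o["ee_rot"],o["width"])
s=robot.snapshot("scene"); np.savez("scene9.npz",**s);cv2.imwrite("pics/s9.png",cv2.resize(s["pixels"][160:240,90:170,::-1],None,fx=7,fy=7,interpolation=cv2.INTER_CUBIC))
g=o["tool_pos"]+[0,0,.019]
K,T=s["camera_matrix"],s["world_from_camera"]
for a in (24,26,28,30,32):
    r=np.radians(a);d=np.array([np.sin(r),0,-np.cos(r)])
    print(a,(proj(K,T,g)-[90,160])*7,(proj(K,T,g+.0705*d)-[90,160])*7, (proj(K,T,g+.028*d)-[90,160])*7)
```

```text
[ 0.38866952 -0.26489873  0.21996897] [-0.67859804 -0.44044679 -0.80481894] [ 3.13910487e+00 -3.03151759e-03  3.12373972e+00] 0.015715241552524593
24 [223.50670498 190.250088  ] [306.25304503 342.76403745] [257.09224913 252.15329701]
26 [223.50670498 190.250088  ] [309.0137343  345.14368578] [258.17886137 253.05773187]
28 [223.50670498 190.250088  ] [311.68284435 347.34868681] [259.22525582 253.88787401]
30 [223.50670498 190.250088  ] [314.25697496 349.37572881] [260.2301252 254.6425992]
32 [223.50670498 190.250088  ] [316.73278516 351.22164375] [261.19220358 255.32086355]
```

View pics/s9.png

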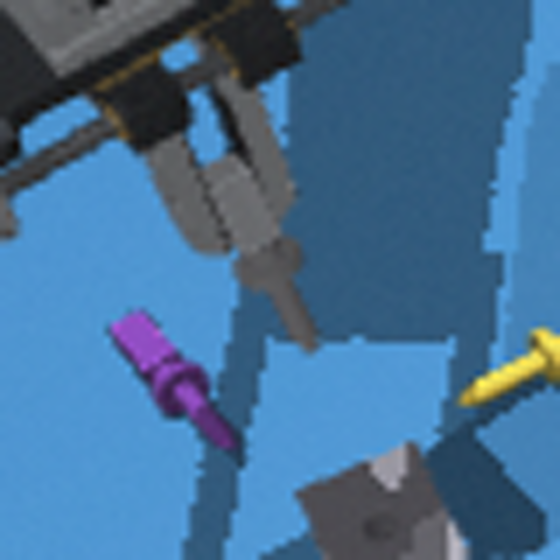

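>>> {"name": "servo_tool", "arguments": {
  "rows": [
    [[0, 0.25, -0.15], -0.06],
    [[0, 0.5, -0.3], -0.12],
    [[0, 0.5, -0.3], -0.12],
    [[0, 0.5, -0.3], -0.12],
    [[0, 0.5, -0.3], -0.12]
  ]
}}

```text
time: 12.42
tool_pos: [0.3898, -0.2257, 0.2449]
ee_rot: [3.141, -0.002, -2.972]
wrist_force: [1.2, -0.7, -1.0]
width: 0.0157
```

Run:
```python
from h import *
from bench import robot
o=robot.get_obs();print(o["tool_pos"],o["wrist_force"],o["ee_rot"],o["width"])
for z in (15,): 
    t=hub(0,60,z+70.5)-[0,0,.019]; print(t,rel(o["tool_pos"],o["ee_rot"],t))
```

```text
[ 0.38979147 -0.2256767   0.24490402] [ 1.19135561 -0.69831636 -1.04268177] [ 3.14067209e+00 -1.56248191e-03 -2.97229389e+00] 0.015661843849696197
[0.57094562 0.08076949 0.20649202] [-2.87821793  3.39383708  0.47877781]
```

>>> {"name": "servo_tool", "arguments": {
  "rows": [
    [[-0.3, 0.45, 0], 0],
    [[-0.6, 0.9, 0], 0]
  ]
}}

```text
time: 12.58
tool_pos: [0.4234, -0.1507, 0.2445]
ee_rot: [3.141, -0.002, -2.979]
wrist_force: [0.1, 0.1, -0.4]
width: 0.0156
```

>>> {"name": "servo_tool", "arguments": {
  "rows": [
    [[-0.3, 0.45, 0], 0],
    [[-0.6, 0.9, 0], 0]
  ]
}}

```text
time: 12.75
tool_pos: [0.4578, -0.0726, 0.2448]
ee_rot: [3.141, -0.002, -2.975]
wrist_force: [0.3, -0.6, -1.2]
width: 0.0156
```

>>> {"name": "servo_tool", "arguments": {
  "rows": [
    [[-0.3, 0.45, 0], 0],
    [[-0.6, 0.9, 0], 0]
  ]
}}

```text
time: 12.92
tool_pos: [0.4918, 0.0041, 0.2447]
ee_rot: [3.142, -0.002, -2.973]
wrist_force: [1.0, 0.2, -1.4]
width: 0.016
```

>>> {"name": "servo_tool", "arguments": {
  "rows": [
    [[-0.4, 0.35, 0], 0],
    [[-0.8, 0.7, 0], 0],
    [[-0.8, 0.7, 0], 0],
    [[-0.8, 0.7, 0], 0],
    [[-0.8, 0.7, 0], 0]
  ]
}}

```text
time: 13.33
tool_pos: [0.5447, 0.0683, 0.2446]
ee_rot: [-3.141, -0.003, -2.972]
wrist_force: [-0.0, 0.7, -1.0]
width: 0.0156
```

Run:
```python
from h import *
from bench import robot
o=robot.get_obs();print(o["tool_pos"],o["wrist_force"],o["ee_rot"],o["width"])
t=hub(0,60,15+70.5)-[0,0,.019]; print(t,rel(o["tool_pos"],o["ee_rot"],t))
```

```text
[0.54474631 0.06825694 0.24463878] [-0.00821147  0.67983332 -1.04501814] [-3.14127158 -0.00322799 -2.97191543] 0.015576677301172058
[0.57094562 0.08076949 0.20649202] [-0.35073723  0.09901194  0.4756731 ]
```

>>> {"name": "servo_tool", "arguments": {
  "rows": [
    [[-0.17, 0.05, 0], 0],
    [[-0.35, 0.1, 0.1], 0],
    [[-0.35, 0.1, 0.3], 0],
    [[-0.35, 0.1, 0.46], 0],
    [[-0.35, 0.1, 0.46], 0],
    [[-0.35, 0.1, 0.46], 0],
    [[-0.35, 0.1, 0.46], 0],
    [[-0.35, 0.1, 0.46], 0]
  ]
}}

```text
time: 14.0
tool_pos: [0.5715, 0.0812, 0.2109]
ee_rot: [-3.141, 0.002, -2.972]
wrist_force: [-0.6, -0.1, 0.7]
width: 0.0159
```

Run:
```python
from h import *
from bench import robot
o=robot.get_obs();print(o["tool_pos"],o["wrist_force"],o["ee_rot"],o["width"])
t=hub(0,60,15+70.5)-[0,0,.019]; print(t,rel(o["tool_pos"],o["ee_rot"],t))
g=o["tool_pos"]+[0,0,.019]
for n,(x,y) in (("scene",(250,145)),("top",(190,130))):
    s=robot.snapshot(n);K,T=s["camera_matrix"],s["world_from_camera"]; np.savez(n+"10.npz",**s)
    cv2.imwrite(f"pics/{n}10.png",cv2.resize(s["pixels"][y:y+70,x:x+80,::-1],None,fx=8,fy=8,interpolation=cv2.INTER_CUBIC))
    print(n,"tip pred",(proj(K,T,g-RH@[0,0,.0705])-[x,y]+.5)*8,"hole",(proj(K,T,hub(0,60,0))-[x,y]+.5)*8)
```

```text
[0.57149126 0.08124224 0.21087098] [-0.60326667 -0.1161342   0.72007204] [-3.14134210e+00  2.21501465e-03 -2.97168517e+00] 0.015891952625461076
[0.57094562 0.08076949 0.20649202] [ 0.00784274 -0.00465722  0.05472095]
scene tip pred [285.22961392 301.63428511] hole [296.13099255 343.03133617]
top tip pred [290.59310241 330.12711819] hole [292.31100212 321.28037943]
```

View pics/scene10.png

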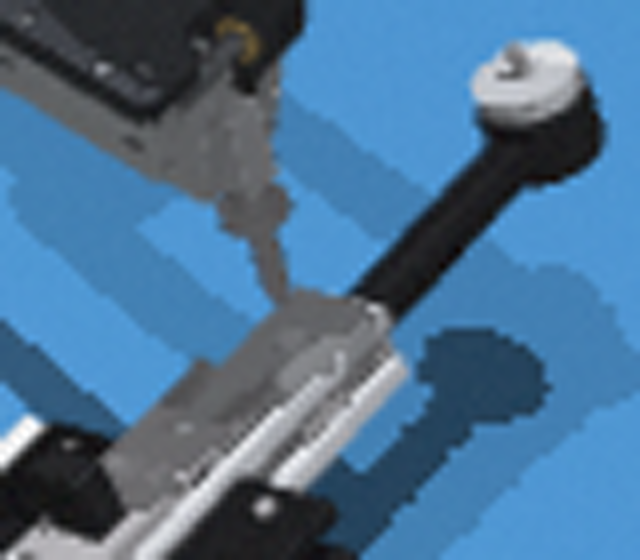

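View pics/top10.png

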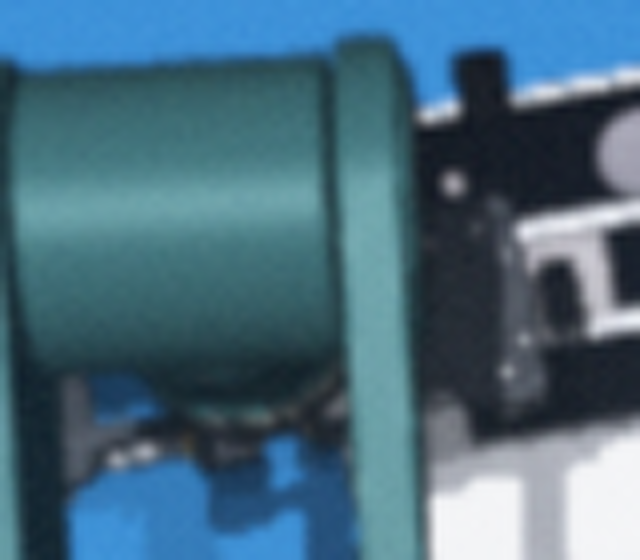

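>>> {"name": "servo_tool", "arguments": {
  "rows": [
    [[-0.02, 0.003, 0.1], 0],
    [[-0.06, 0.003, 0.18], 0],
    [[-0.104, 0.003, 0.265], 0],
    [[-0.104, 0.003, 0.265], 0],
    [[-0.104, 0.003, 0.265], 0],
    [[-0.104, 0.003, 0.265], 0]
  ]
}}

```text
time: 14.6
tool_pos: [0.5803, 0.083, 0.1883]
ee_rot: [-3.141, 0.001, -2.971]
wrist_force: [3.3, -1.6, -0.1]
width: 0.0154
```

Run:
```python
from h import *
from bench import robot
o=robot.get_obs();print(o["tool_pos"],o["wrist_force"],o["ee_rot"],o["width"])
t=hub(0,60,-4+70.5)-[0,0,.019]; print(t,rel(o["tool_pos"],o["ee_rot"],t))
g=o["tool_pos"]+[0,0,.019]
for n,(x,y) in (("scene",(260,155)),):
    s=robot.snapshot(n);K,T=s["camera_matrix"],s["world_from_camera"]; np.savez(n+"11.npz",**s)
    im=cv2.resize(s["pixels"][y:y+50,x:x+50,::-1],None,fx=12,fy=12,interpolation=cv2.INTER_CUBIC)
    cv2.imwrite(f"pics/{n}11.png",cv2.convertScaleAbs(im,alpha=1.5))
    print(n,"tip pred",(proj(K,T,g-RH@[0,0,.0705])-[x,y]+.5)*12,"hole",(proj(K,T,hub(0,60,0))-[x,y]+.5)*12)
```

```text
[0.5803167  0.08295402 0.18834485] [ 3.25602799 -1.61674174 -0.10868324] [-3.14058736e+00  1.42943194e-03 -2.97133925e+00] 0.01543188242609611
[0.57973548 0.08228738 0.18971601] [ 0.00854757 -0.00699868 -0.01714475]
scene tip pred [333.21799127 411.53292061] hole [324.19648883 394.54700426]
```

View pics/scene11.png

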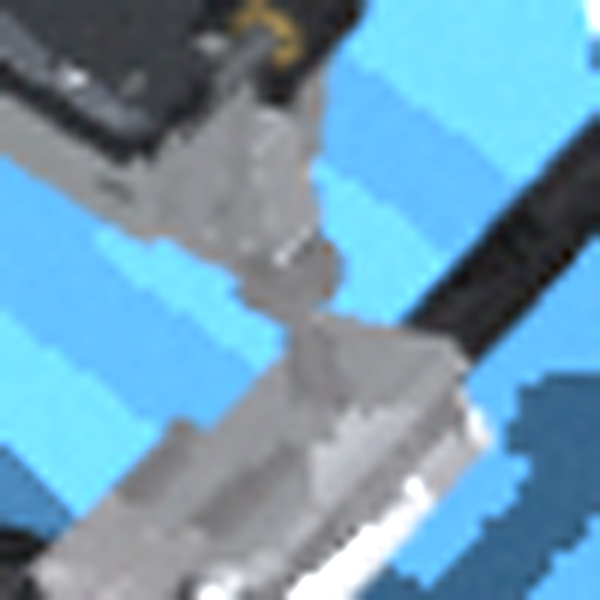

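>>> {"name": "servo_tool", "arguments": {
  "rows": [
    [[-0.015, -0.008, 0.02], 0],
    [[-0.03, -0.008, 0.045], 0],
    [[-0.05, -0.008, 0.077], 0],
    [[-0.05, -0.008, 0.077], 0],
    [[-0.05, -0.008, 0.077], 0]
  ]
}}

```text
time: 15.07
tool_pos: [0.584, 0.0833, 0.1818]
ee_rot: [-3.141, 0.001, -2.971]
wrist_force: [5.0, -2.3, -0.1]
width: 0.0164
```

>>> {"name": "servo_tool", "arguments": {
  "rows": [
    [[-0.02, -0.01, 0.03], 0],
    [[-0.04, -0.01, 0.06], 0],
    [[-0.06, -0.01, 0.09], 0],
    [[-0.06, -0.01, 0.09], 0],
    [[-0.06, -0.01, 0.09], 0]
  ]
}}

```text
time: 15.48
tool_pos: [0.588, 0.0837, 0.1741]
ee_rot: [3.141, -0.001, -2.971]
wrist_force: [2.4, -0.2, -0.5]
width: 0.0155
```

Run:
```python
from h import *
from bench import robot
o=robot.get_obs();print(o["tool_pos"],o["wrist_force"],o["ee_rot"],o["width"])
print(1000*(RH.T@(o["tool_pos"]+[0,0,.019]-PIV)))
g=o["tool_pos"]+[0,0,.019]
for n,(x,y) in (("scene",(260,155)),):
    s=robot.snapshot(n);K,T=s["camera_matrix"],s["world_from_camera"]; np.savez(n+"12.npz",**s)
    im=cv2.resize(s["pixels"][y:y+50,x:x+50,::-1],None,fx=12,fy=12,interpolation=cv2.INTER_CUBIC)
    cv2.imwrite(f"pics/{n}12.png",cv2.convertScaleAbs(im,alpha=1.5))
```

```text
[0.58803838 0.08368224 0.17406559] [ 2.40555605 -0.16392325 -0.5273947 ] [ 3.14098891e+00 -1.41093950e-03 -2.97068648e+00] 0.015493013436243406
[ 0.08624808 59.96162281 48.72893834]
```

View pics/scene12.png

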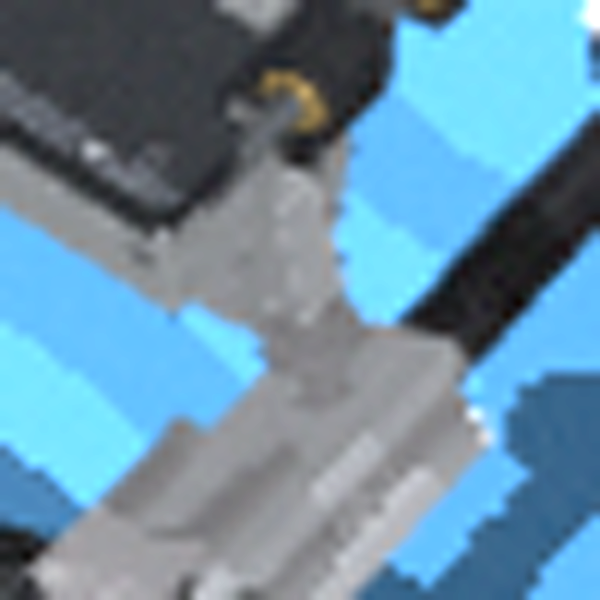

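>>> {"name": "servo_tool", "arguments": {
  "rows": [
    [[-0.023, 0, 0.044], 0],
    [[-0.047, 0, 0.088], 0],
    [[-0.07, 0, 0.132], 0],
    [[-0.09, 0, 0.17], 0],
    [[-0.09, 0, 0.17], 0],
    [[-0.09, 0, 0.17], 0]
  ]
}}

```text
time: 16.03
tool_pos: [0.593, 0.0841, 0.1628]
ee_rot: [-3.141, -0.005, -2.971]
wrist_force: [-7.8, -3.2, 8.5]
width: 0.0157
```

Run:
```python
from h import *
from bench import robot
o=robot.get_obs();print(o["tool_pos"],o["wrist_force"],o["width"])
print(1000*(RH.T@(o["tool_pos"]+[0,0,.019]-PIV)))
```

```text
[0.59303112 0.08413676 0.16279837] [-7.82445318 -3.19478977  8.48131162] 0.015717691999944303
[-0.79106085 59.55991064 36.43449875]
```

>>> {"name": "servo_tool", "arguments": {
  "rows": [
    [[-0.09, 0, 0.17], 0]
  ],
  "grip": 0.4
}}

```text
time: 16.12
tool_pos: [0.6016, 0.086, 0.1528]
ee_rot: [-3.142, 0.002, -2.971]
wrist_force: [-31.9, -5.5, 87.1]
width: 0.0193
```

>>> {"name": "servo_tool", "arguments": {
  "rows": [
    [[0, 0, 0], 0],
    [[0, 0, 0], 0],
    [[0, 0, 0], 0],
    [[0, 0, 0], 0]
  ]
}}

```text
time: 16.45
tool_pos: [0.6019, 0.0868, 0.1496]
ee_rot: [3.14, -0.0, -2.97]
wrist_force: [-2.7, -0.2, 8.6]
width: 0.0284
```

Run:
```python
from h import *
from bench import robot
o=robot.get_obs();print(o["tool_pos"],o["wrist_force"],o["width"])
print(1000*(RH.T@(o["tool_pos"]+[0,0,.019]-PIV)))
g=o["tool_pos"]+[0,0,.019]
for n,(x,y) in (("scene",(260,145)),):
    s=robot.snapshot(n);K,T=s["camera_matrix"],s["world_from_camera"]; np.savez(n+"12.npz",**s)
    im=cv2.resize(s["pixels"][y:y+60,x:x+60,::-1],None,fx=10,fy=10,interpolation=cv2.INTER_CUBIC)
    cv2.imwrite(f"pics/{n}13.png",cv2.convertScaleAbs(im,alpha=1.5))
```

```text
[0.6018661  0.08678261 0.14963892] [-2.68114356 -0.19081125  8.61876261] 0.02836800919473062
[ 1.11553139 60.66374214 20.51674506]
```

View pics/scene13.png

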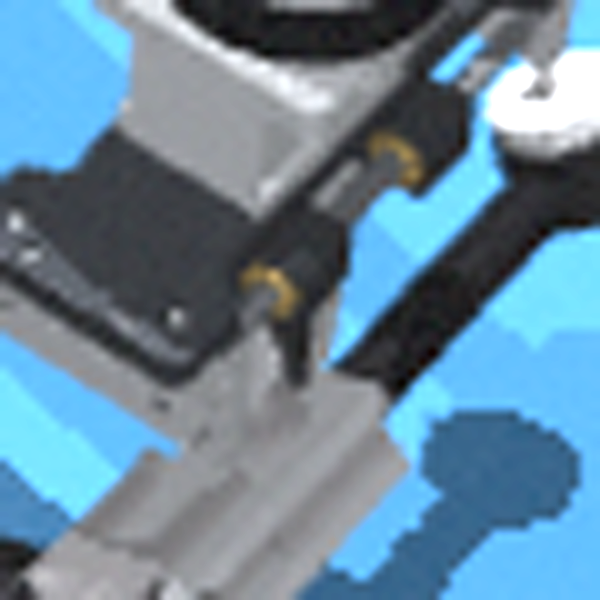

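>>> {"name": "servo_tool", "arguments": {
  "rows": [
    [[0.02, 0, -0.05], 0],
    [[0.05, 0, -0.15], 0],
    [[0.15, 0, -0.3], 0],
    [[0.35, 0, -0.65], 0],
    [[0.5, 0, -1], 0],
    [[0.5, 0, -1], 0],
    [[0.5, 0, -1], 0]
  ]
}}

```text
time: 17.08
tool_pos: [0.5636, 0.0792, 0.2311]
ee_rot: [-3.141, 0.006, -2.971]
wrist_force: [-0.3, -0.1, -0.8]
width: 0.0285
```

Run:
```python
from h import *
from bench import robot
o=robot.get_obs();print(o["tool_pos"],o["wrist_force"],o["width"])
for n,(x,y) in (("scene",(240,145)),("top",(200,130))):
    s=robot.snapshot(n);K,T=s["camera_matrix"],s["world_from_camera"]; np.savez(n+"14.npz",**s)
    im=cv2.resize(s["pixels"][y:y+70,x:x+80,::-1],None,fx=8,fy=8,interpolation=cv2.INTER_CUBIC)
    cv2.imwrite(f"pics/{n}14.png",cv2.convertScaleAbs(im,alpha=1.3))
    for nm,P in (("headtop",(0,60,46)),("headtop+4",(0,60,50)),("collar",(0,60,5)),("motor",(0,200,9)),("knob",(0,-46,36.5))):
        print(n,nm,(proj(K,T,hub(*P))-[x,y]+.5)*8)
```

```text
[0.56362041 0.07921732 0.23105289] [-0.32140969 -0.0541886  -0.83857915] 0.028521802045202688
scene headtop [332.5162419  237.53978801]
scene headtop+4 [328.63448404 228.15093125]
scene collar [371.47976489 331.7813531 ]
scene motor [602.41521031  74.27892756]
scene knob [142.5417706  466.59426068]
top headtop [213.72720693 359.05504792]
top headtop+4 [213.85547063 362.47624694]
top collar [212.45988305 325.2515054 ]
top motor [-140.87438001  395.8961036 ]
top knob [485.67795983 299.0187569 ]
```

View pics/scene14.png

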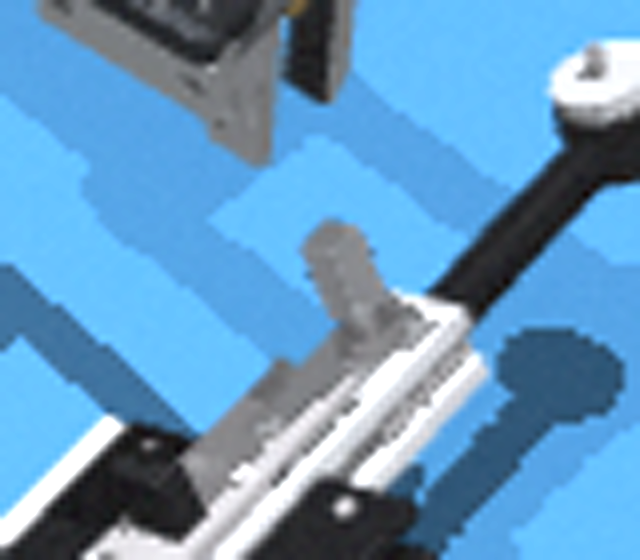

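View pics/top14.png

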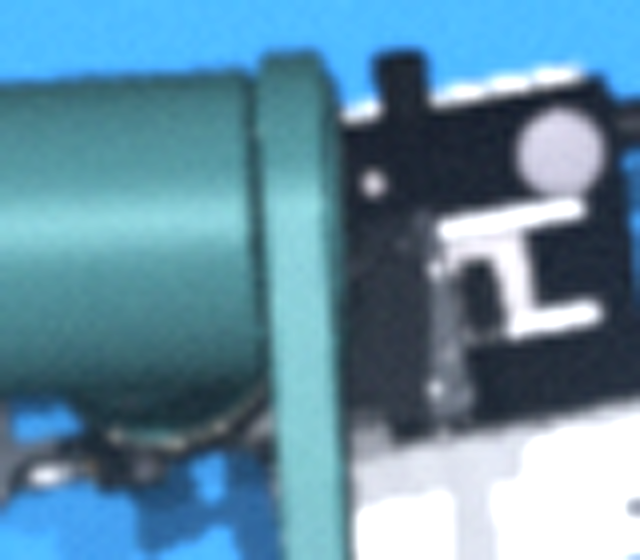

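Run:
```python
from h import *
from bench import robot
o=robot.get_obs()
P=hub(8,60,46); print(P, rel(o["tool_pos"],o["ee_rot"],hub(4,60,46)+[0,0,.012]))
for t in (0,8):
  k=hub(0,-46+t-7,24);print(k)
```

```text
[0.59617984 0.0851271  0.19437136] [-0.38137017  0.00246948  0.28230248]
[ 0.61862598 -0.02566924  0.17119074]
[ 0.61726464 -0.01778592  0.17119074]
```

>>> {"name": "servo_tool", "arguments": {
  "rows": [
    [[-0.1, 0, 0], 0],
    [[-0.25, 0, 0], 0],
    [[-0.38, 0, 0], 0],
    [[-0.38, 0, 0.1], 0],
    [[-0.38, 0, 0.2], 0],
    [[-0.38, 0, 0.28], 0],
    [[-0.38, 0, 0.28], 0],
    [[-0.38, 0, 0.28], 0],
    [[-0.38, 0, 0.28], 0]
  ],
  "grip": 1
}}

```text
time: 17.93
tool_pos: [0.5928, 0.0843, 0.2054]
ee_rot: [3.142, -0.0, -2.971]
wrist_force: [-0.2, -0.0, 0.1]
width: -0.0001
```

>>> {"name": "servo_tool", "arguments": {
  "rows": [
    [[0, 0, 0.04], 0],
    [[0, 0, 0.08], 0],
    [[0, 0, 0.1], 0],
    [[0, 0, 0.1], 0],
    [[0, 0, 0.1], 0]
  ]
}}

```text
time: 18.35
tool_pos: [0.593, 0.0843, 0.1972]
ee_rot: [3.142, -0.0, -2.971]
wrist_force: [0.6, -0.2, -0.0]
width: 0.0004
```

>>> {"name": "servo_tool", "arguments": {
  "rows": [
    [[0, 0, 0.02], 0],
    [[0, 0, 0.04], 0],
    [[0, 0, 0.05], 0],
    [[0, 0, 0.05], 0]
  ]
}}

```text
time: 18.68
tool_pos: [0.5932, 0.0843, 0.1938]
ee_rot: [-3.142, 0.001, -2.971]
wrist_force: [-0.0, 0.5, 2.0]
width: 0.0006
```

>>> {"name": "servo_tool", "arguments": {
  "rows": [
    [[0, 0, 0.02], 0],
    [[0, 0, 0.03], 0],
    [[0, 0, 0.03], 0]
  ]
}}

```text
time: 18.93
tool_pos: [0.5936, 0.0843, 0.1933]
ee_rot: [-3.141, 0.003, -2.971]
wrist_force: [-1.6, -0.2, 6.9]
width: 0.0004
```

>>> {"name": "servo_tool", "arguments": {
  "rows": [
    [[0, 0, -0.15], 0],
    [[0, 0, -0.5], 0],
    [[0, 0, -0.5], 0],
    [[0, 0, -0.5], 0]
  ]
}}

```text
time: 19.27
tool_pos: [0.5942, 0.0844, 0.2332]
ee_rot: [-3.141, 0.005, -2.971]
wrist_force: [0.1, 0.6, 0.6]
width: 0.0004
```

Run:
```python
from h import *
from bench import robot
o=robot.get_obs();print(o["tool_pos"],o["ee_rot"])
t=hub(0,-80,21);print(t,rel(o["tool_pos"],o["ee_rot"],t))
```

```text
[0.59419657 0.08436957 0.23318843] [-3.14108138  0.00467855 -2.97084249]
[ 0.62460839 -0.05203578  0.1685419 ] [-0.08111006 -1.74445284  0.809362  ]
```

>>> {"name": "servo_tool", "arguments": {
  "rows": [
    [[-0.04, -0.45, 0], 0],
    [[-0.08, -0.9, 0], 0]
  ]
}}

```text
time: 19.43
tool_pos: [0.6113, 0.0154, 0.2299]
ee_rot: [3.141, -0.001, -2.967]
wrist_force: [0.9, -0.1, 0.7]
width: 0.0003
```

>>> {"name": "servo_tool", "arguments": {
  "rows": [
    [[0, -0.45, 0], 0],
    [[0, -0.85, 0], 0],
    [[0, -0.85, 0], 0],
    [[0, -0.85, 0], 0],
    [[0, -0.85, 0], 0]
  ]
}}

```text
time: 19.85
tool_pos: [0.6228, -0.0522, 0.2296]
ee_rot: [3.14, -0.002, -2.971]
wrist_force: [-0.1, -0.4, -0.3]
width: 0.0004
```

Run:
```python
from h import *
from bench import robot
o=robot.get_obs();print(o["tool_pos"],o["ee_rot"])
t=hub(0,-80,21);print(t,rel(o["tool_pos"],o["ee_rot"],t))
for n,(x,y) in (("scene",(230,145)),("top",(220,130))):
    s=robot.snapshot(n);K,T=s["camera_matrix"],s["world_from_camera"]
    cv2.imwrite(f"pics/{n}15.png",cv2.resize(s["pixels"][y:y+90,x:x+80,::-1],None,fx=6.5,fy=6.5,interpolation=cv2.INTER_CUBIC))
    print(n,(proj(K,T,hub(0,-46,36.5))-[x,y]+.5)*6.5)
```

```text
[ 0.62276372 -0.05216584  0.22964713] [ 3.14007656e+00 -1.74780865e-03 -2.97100511e+00]
[ 0.62460839 -0.05203578  0.1685419 ] [-0.02433459 -0.0034702   0.7637696 ]
scene [180.81518861 379.10783681]
top [264.61334236 242.95273998]
```

View pics/scene15.png

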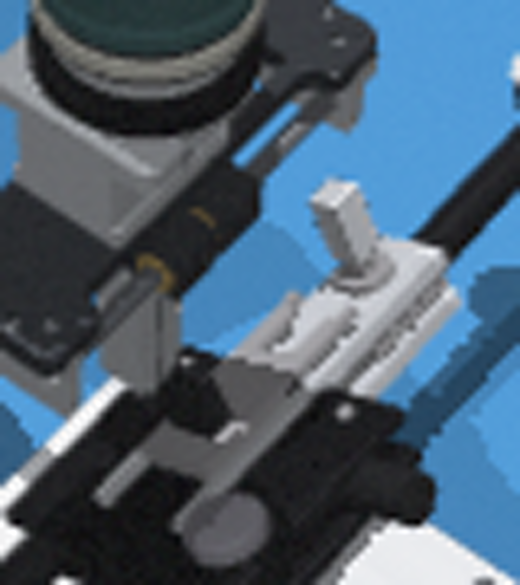

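>>> {"name": "servo_tool", "arguments": {
  "rows": [
    [[-0.02, 0, 0.2], 0],
    [[-0.02, 0, 0.4], 0],
    [[-0.02, 0, 0.6], 0],
    [[-0.02, 0, 0.74], 0],
    [[-0.02, 0, 0.74], 0],
    [[-0.02, 0, 0.74], 0],
    [[-0.02, 0, 0.74], 0]
  ]
}}

```text
time: 20.53
tool_pos: [0.6252, -0.0518, 0.1729]
ee_rot: [-3.141, 0.002, -2.97]
wrist_force: [-0.4, -0.0, -0.2]
width: 0.0008
```

Run:
```python
from h import *
from bench import robot
o=robot.get_obs();print(o["tool_pos"],o["wrist_force"],1000*(RH.T@(o["tool_pos"]-PIV)))
for n,(x,y) in (("scene",(230,145)),):
    s=robot.snapshot(n)
    cv2.imwrite(f"pics/{n}16.png",cv2.resize(s["pixels"][y:y+90,x:x+80,::-1],None,fx=6.5,fy=6.5,interpolation=cv2.INTER_CUBIC))
```

```text
[ 0.62522888 -0.05183991  0.17289207] [-0.42872749 -0.0279435  -0.22699794] [  2.6115877  -79.91257259  24.53827184]
```

View pics/scene16.png

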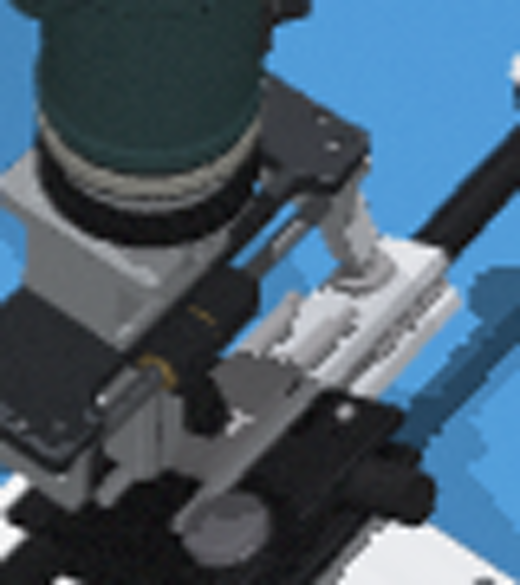

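Run:
```python
from h import *
p,K,T=load("scene0")
for z in (.17,.2,.22,.24,.26,.28): print(z,(proj(K,T,[.639,-.1336,z])-[230,145]+.5)*6.5,(proj(K,T,[.611,.030,z])-[230,145]+.5)*6.5)
```

```text
0.17 [  1.83081537 609.60262718] [271.72715332 327.06652059]
0.2 [-5.29805808e-01  5.69614896e+02] [275.39264766 283.64589685]
0.22 [ -2.16566952 541.90419   ] [277.92613457 253.63477924]
0.24 [ -3.85401623 513.30444863] [280.53523383 222.72797471]
0.26 [ -5.59741284 483.77219   ] [283.22338171 190.88477792]
0.28 [ -7.39859636 453.26105005] [285.99422591 158.06197911]
```

>>> {"name": "servo_tool", "arguments": {
  "rows": [
    [[0.01, 0.06, 0.04], 0],
    [[0.01, 0.12, 0.04], 0],
    [[0.01, 0.18, 0.04], 0],
    [[0.01, 0.24, 0.04], 0],
    [[0.01, 0.3, 0.04], 0],
    [[0.01, 0.36, 0.04], 0],
    [[0.01, 0.42, 0.04], 0],
    [[0.01, 0.48, 0.04], 0],
    [[0.01, 0.54, 0.04], 0],
    [[0.01, 0.6, 0.04], 0],
    [[0.01, 0.6, 0.04], 0]
  ]
}}

```text
time: 21.5
tool_pos: [0.6157, -0.0038, 0.1686]
ee_rot: [3.141, 0.0, -2.97]
wrist_force: [-0.8, -0.9, -0.4]
width: 0.0007
```

Run:
```python
from h import *
from bench import robot
o=robot.get_obs();print(o["tool_pos"],o["wrist_force"],1000*(RH.T@(o["tool_pos"]-PIV)))
for n,(x,y) in (("scene",(230,145)),):
    s=robot.snapshot(n)
    cv2.imwrite(f"pics/{n}17.png",cv2.resize(s["pixels"][y:y+90,x:x+80,::-1],None,fx=6.5,fy=6.5,interpolation=cv2.INTER_CUBIC))
```

```text
[ 0.61567674 -0.00383122  0.16864841] [-0.84468729 -0.9451676  -0.40015249] [ -0.47845344 -30.97861995  21.37503242]
```

View pics/scene17.png

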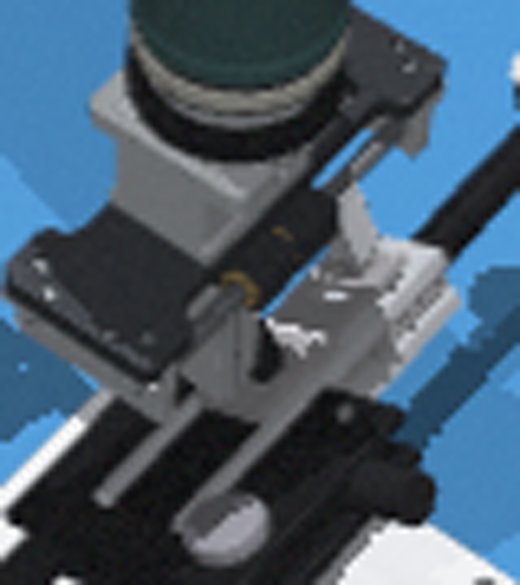

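>>> {"name": "servo_tool", "arguments": {
  "rows": [
    [[0, 0.04, 0], 0],
    [[0, 0.08, 0], 0],
    [[0, 0.12, 0], 0],
    [[0, 0.14, 0], 0],
    [[0, 0.14, 0], 0]
  ]
}}

```text
time: 21.97
tool_pos: [0.6137, 0.0064, 0.1683]
ee_rot: [3.141, -0.0, -2.97]
wrist_force: [-0.1, 0.3, -0.1]
width: 0.0006
```

>>> {"name": "servo_tool", "arguments": {
  "rows": [
    [[0, 0.02, 0], 0],
    [[0, 0.05, 0], 0],
    [[0, 0.05, 0], 0]
  ]
}}

```text
time: 22.22
tool_pos: [0.6135, 0.0072, 0.1683]
ee_rot: [-3.136, -0.0, -2.973]
wrist_force: [1.4, -6.6, -1.4]
width: 0.0005
```

>>> {"name": "servo_tool", "arguments": {
  "rows": [
    [[0, -0.1, 0], 0],
    [[0, -0.3, 0], 0],
    [[0, -0.3, -0.3], 0],
    [[0, -0.3, -0.7], 0],
    [[0, -0.3, -1], 0],
    [[0, -0.3, -1], 0]
  ]
}}

```text
time: 22.72
tool_pos: [0.6195, -0.0138, 0.2556]
ee_rot: [-3.14, 0.011, -2.971]
wrist_force: [0.3, -0.1, 1.7]
width: 0.0003
```

>>> {"name": "servo_tool", "arguments": {
  "rows": [
    [[0.5, -0.4, -0.2], 0],
    [[1, -0.8, -0.2], 0],
    [[1, -1, -0.2], 0],
    [[1, -1, -0.2], 0],
    [[1, -1, -0.2], 0],
    [[1, -1, -0.2], 0]
  ]
}}

```text
time: 23.22
tool_pos: [0.5521, -0.1057, 0.2638]
ee_rot: [3.14, -0.0, -2.971]
wrist_force: [-0.9, 0.6, 0.2]
width: 0.0004
```

>>> {"name": "servo_tool", "arguments": {
  "rows": [
    [[0.5, -0.4, 0], 0],
    [[1, -0.8, 0], 0],
    [[1, -1, 0], 0],
    [[1, -1, 0], 0],
    [[1, -1, 0], 0],
    [[1, -1, 0], 0]
  ]
}}

```text
time: 23.72
tool_pos: [0.4876, -0.1973, 0.264]
ee_rot: [3.14, 0.0, -2.969]
wrist_force: [0.4, 0.0, -0.1]
width: 0.0006
```

Run:
```python
from h import *
from bench import robot
o=robot.get_obs();print(o["time"],o["tool_pos"],o["wrist_force"])
L=[]
for n,(x,y) in (("scene",(230,145)),("top",(205,130))):
    s=robot.snapshot(n);K,T=s["camera_matrix"],s["world_from_camera"]
    im=cv2.resize(s["pixels"][y:y+90,x:x+80,::-1],None,fx=5,fy=5,interpolation=cv2.INTER_CUBIC);L.append(im)
    cv2.imwrite(f"pics/{n}full.png",s["pixels"][:,:,::-1])
    for nm,P in (("headtop",(0,60,46)),("motor",(0,200,9)),("knob@46",(0,0,36.5)),("knob@40",(0,-6,36.5))):
        print(n,nm,(proj(K,T,hub(*P))-[x,y]+.5)*5)
cv2.imwrite("pics/fin.png",np.hstack(L))
```

```text
23.7167 [ 0.48757738 -0.1973479   0.26398434] [ 0.44511807  0.01525385 -0.08648074]
scene headtop [257.82265119 148.46236751]
scene motor [426.50950645  46.42432973]
scene knob@46 [194.40477216 234.14935408]
scene knob@40 [187.30615474 241.52463315]
top headtop [108.57950433 224.40940495]
top motor [-113.04648751  247.43506475]
top knob@46 [204.80070474 200.97284697]
top knob@40 [214.42816672 199.13396882]
```

View pics/fin.png

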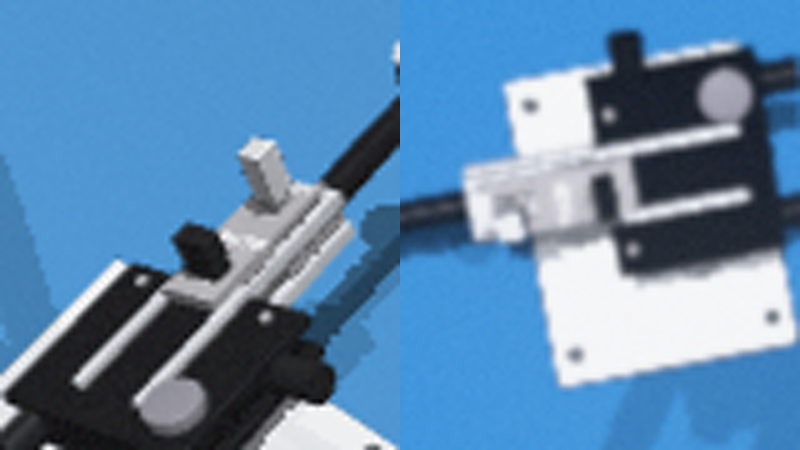

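View pics/scenefull.png

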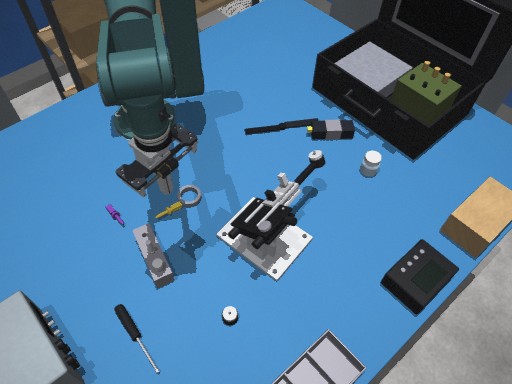

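```bash
python3 -c "
from bench import robot
print(robot.close_job())"
```

```text
the job is handed in; nothing more can be done
None
```

The rotor arm is out against its stop, the lock pin is home, the keeper is closed over its collar, and I handed the job in at 23.8 s of the 67 s allowed. `close_job` gives no verdict, so everything below rests on my own checks.

- **Rotor arm:** I pushed the tube with closed fingers until it stopped moving and the force rose to 13 N. In the last full view the motor is where it should be with the arm fully out.
- **Pin:** I took the square-headed pin from the near end of the rack and tilted it about 28° in the jaws against its own rack hole, because the tool cannot tilt. I threaded it along the slope through the knuckles, released it, and pressed on its head. The fingers met the head within 1 mm of the height it should have when home.
- **Keeper:** I pushed the knob until it stopped with 6.6 N, where full 46 mm travel was predicted. The last pictures show the pin head and the knob within about 1 pixel of their closed positions.

**What went wrong:**
- While releasing the pin I repeated a move by mistake. The fingers then pressed down on the fork, and the wrist force reached about 87 N for a moment, under the 120 N limit. If that reading counts as pressing by the gripper's body, it would be over the 40 N limit; I believe only the fingertips touched.
- The purple and yellow decoy pins were found lying down before I reached the rack. I did not touch them up to then, but the yellow one lies next to the tape roll.
- In the last view the other listed pieces look unmoved. I judged this by eye and did not measure it.

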